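# Load a media bottle for the autoclave and set its cap to vent

## Robot

A 6-joint arm with a two-finger parallel gripper is mounted at the origin on the work surface. World frame = base frame: x ahead of the robot, y to its left, z up, the work surface at z = 0. Lengths are in mm, angles in degrees, forces in N, time in s.
With the tool pointing down it reaches from about 300 to 850 mm from the base axis. Payload 4.2 kg.
Tool frame: the origin (TCP) lies midway between the tips of the shut fingers; the grasp point (between the pads) lies 19 mm behind it; z points along the fingers, x is the direction in which the jaws open and shut, and the axes are right-handed (so a half turn about z gives the same grasp; the last joint's range is limited). The gripper opens to 91 mm and grips with 3 to 60 N. Pads are 32 mm wide; open, the fingers measure 118 mm over their backs; the gripper's body (76 mm by 178 mm) begins 60 mm behind the grasp point.
Start: joints at [66.234, 18.312, 89.639, -0, 72.044, -1.146], TCP at [221.162, 530.783, 213.976] pointing down, gripper open.
Joint ranges: [-177.97, 177.97], [-48.28, 115.42], [12.27, 149.76], [-77.06, 257.06], [2.81, 150.46], [-146.56, 146.56]. Speed limits (degrees/s): [147.25, 147.25, 180, 180, 180, 180].

## Interface

Orientations are given as [roll, pitch, yaw] about the fixed x, y, z axes, in that order (R = Rz(yaw) Ry(pitch) Rx(roll)).
In Python, from workcell import env gives the robot as it stands. The module is installed in compiled form; this text tells all that it offers.
- The arm moves only by the tool drive_tool, never from a script. Its argument "series" is a list of rows, each a list of 3 entries, a list of its own where there are three numbers: the closure, from 0 (fully open) to 1 (shut), then the shift along the tool's x, y, z in mm, then the turn, a rotation vector about the tool's x, y, z in rad. In form: [[gripper, [dx, dy, dz], [rx, ry, rz]], ...]. A call has exactly 5 rows; each row is the pose to reach, as a shift and turn from the pose commanded when the call began, along the tool's axes at that moment; what a row does not reach only later rows make up. A row lasts 1/10 s, in which the tool goes at most 50 mm and 8.59 degrees, less where a joint would pass 70% of its speed; a pose out of reach is approached as far as the arm can. A call with a gripper value outside its range is refused whole. The fingers move at their own pace and stop on an object; "squeeze" is the grip in N (left out, the last holds). Time passes only in rows, so rows that repeat a pose let the fingers close, or fill a call up. It gives the time, the measured TCP pose, the force and the opening at its end, in the units of the state.
- env.state(): the state, without advancing time (a new reading comes with each control period).
- env.grab_frame(name): name is "scene" or "top" or "wrist"; returns a dict with "image" (384x512x3 uint8, red, green, blue), "K" (3x3 intrinsics, pixels), "origin" and "orientation" of the camera in the world. Camera axes: x right, y down, z forward; pixel columns grow to the right and rows downward; lengths in mm; the calibration is good to about 2 mm. The wrist camera is an equidistant fisheye: a pixel r from the principal point sees the ray r / f radians off the axis. A picture is of the moment at which its call begins. There is no depth.
- env.job_done(): hands the job in, once; it reports no verdict.
The state is a dict: "time_s": time; "qpos": joint angles; "qvel": joint speeds; "effort": joint torques, N m; "ee_pos": TCP position; "ee_rot": TCP orientation; "force": force on the tool from outside, world axes, zero at the start; "torque": the same for the moment, N m; "gripper_width": finger opening in mm.
Only numpy, scipy, OpenCV 4.12 (cv2) and the standard library are available. Lean on these libraries where they do the work, as an engineer would, in place of code of your own. Each camera call takes 0.05 s, during which the arm holds its last target.

## Task

Take the square glass bottle that stands on the bench and lower it, without dropping it, into the empty compartment of the wire autoclave basket. Once it stands in there, screw its cap clockwise until it bottoms out, then back it off a quarter turn so that the bottle can vent in the autoclave. Finish still gripping the cap at that setting, bottle standing in the basket, so that I can tape it over; leave the other things where they are.

Things in the scene. Friction and masses are not known exactly. Their poses are not given: they have to be found in the camera images.
- bottle: The bottle to load: empty amber glass, about 0.3 kg with cap, loose, standing alone on the bench outside the basket. Body 56 x 56 mm in plan, 94 mm high, then a shoulder narrowing to a round 33 mm neck (39 mm ring just under the cap) at 110 mm. Origin: centre of underside; z up through the neck, x and y normal to the flat sides. It can be lifted by its cap.
- bottle_cap: Blue ribbed screw cap on that bottle, already started on its thread (it cannot come off), 44 mm in diameter, 28 mm high. Origin: centre of its lower edge, 116 mm above the bottle's underside when fully home and 1 mm higher per quarter turn out; z up along the screw axis, on the bottle's axis. Turns by joint cap_turn.
- cap_turn (a joint): Angle of the cap on its thread, rad: 0 = bottomed out (hard stop), grows as it is unscrewed (anticlockwise from above), at most 4.4; starts between 1.5 and 2.6. Right-hand thread, 4 mm per turn. Turning takes about 0.06 N m and the cap stays where it is left; at the stop the torque rises sharply.
- cap_grip (a point): Point on the screw axis inside the cap, 16 mm above its lower edge (12 mm under its flat top): the height to grip the cap at. Below the cap's edge there are some 10 mm of free neck before the shoulder.
- basket: Stainless wire basket, fixed to the bench, 70 mm high, floor 6 mm up, 65 x 200 mm in plan, carrying loops 22 mm out at both ends: three compartments in a row along its y, centres at y = -65.5, 0, +65.5 mm. The -y one holds a loaded bottle of the same kind (top 151 mm above the bench), the middle one a jar 59 mm high, the +y one is empty. Origin: centre of underside, z up.
- compartment (a point): Centre of the floor of the empty compartment (6 mm above the bench): 62 mm square inside, walls 64 mm high above this point. Its axes are the basket's: the bottle's flat sides must be parallel to its x and y (any of the four quarter turns) to go in. The walls then keep the bottle from turning with its cap.
- done_bottle: Bystander: the already loaded, capped bottle of the same kind, loose in the basket's -y compartment. Origin: centre of the underside.
- short_jar: Bystander: white jar with a grey lid, 57 mm in diameter, 59 mm high, loose in the middle compartment. Origin: centre of the underside.
- tape_roll: Bystander: roll of cream autoclave tape lying flat on the bench beyond the work, 96 mm in diameter, 19 mm high. Origin: centre of the underside.
- tube_rack: Bystander: steel wire rack with capped sample tubes, about 68 x 200 mm, 94 mm high, loose on the bench beyond the work. Origin: centre of the underside.
Things that resemble listed ones, but are neither listed nor needed, are in the scene too. Leave any green, turquoise or yellow look-alike of the bottle alone.

How it is judged:
By the outcome, as a careful person would: the job done as asked, in the order asked, and still so for the second after the job is handed in, while the arm keeps its last pose, push and grip.
It also fails if it takes over 64 s, if anything falls off the work surface, if the arm or the gripper's body presses on something with over 40 N, if the wrist force passes 120 N, or if a joint passes its speed limit or range.

## Working session

There is one attempt and no reset: what is moved stays moved. The work goes in short steps, Python scripts to look and compute and a tool call to move; the robot and the scene stay as the last step left them, time stands still between calls to the robot, and variables do not carry over. Pictures are saved under pics/ and viewed, and the job is handed in when it is done.

Besides the shell and the picture viewer there is one more tool, called after "Request:" in YAML: its name, and indented under it one key for each argument. drive_tool: Moves the arm, as the interface text tells. Its arguments: {"type":"object","properties":{"series":{"type":"array","items":{"type":"array"}},"squeeze":{"type":"number"}},"required":["series"]}

```bash
mkdir -p pics; python3 - <<'E'
from workcell import env
import cv2,numpy as np
s=env.state();print({k:np.round(v,3).tolist() for k,v in s.items()})
for n in ["scene","top","wrist"]:
    f=env.grab_frame(n);np.save(f"pics/{n}0.npy",f,allow_pickle=True)
    cv2.imwrite(f"pics/{n}0.png",cv2.resize(f["image"][:,:,::-1],(768,576),interpolation=cv2.INTER_CUBIC))
    print(n,np.round(f["K"],1).tolist(),np.round(f["origin"],1),np.round(f["orientation"],3).tolist())
E
```

```text
{'time_s': 0.0, 'qpos': [66.234, 18.352, 89.707, -0.001, 72.044, -1.147], 'qvel': [0.101, -0.064, 0.004, 0.072, 0.088, 0.134], 'effort': [0.001, -41.247, -23.198, 0.073, 0.046, -0.0], 'ee_pos': [220.951, 530.301, 213.112], 'ee_rot': [-179.999, 0.103, 67.381], 'force': [0.718, 0.122, 0.151], 'torque': [-0.032, 0.036, 0.022], 'gripper_width': 91.211}
scene [[454.9, 0.0, 257.0], [0.0, 454.9, 190.7], [0.0, 0.0, 1.0]] [1199.3  177.   775.3] [-137.943, 0.43, 103.669]
top [[398.0, 0.0, 260.4], [0.0, 398.0, 195.1], [0.0, 0.0, 1.0]] [ 432.    34.8 1026. ] [-168.981, -0.903, -91.057]
wrist [[297.3, 0.0, 248.8], [0.0, 297.3, 188.8], [0.0, 0.0, 1.0]] [156.8 557.7 383.4] [165.627, 0.06, 67.343]
```

View pics/scene0.png

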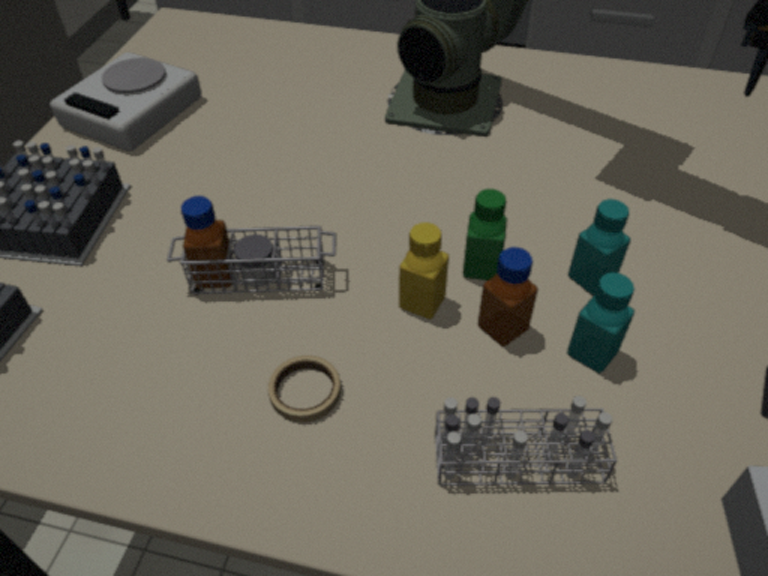

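View pics/top0.png

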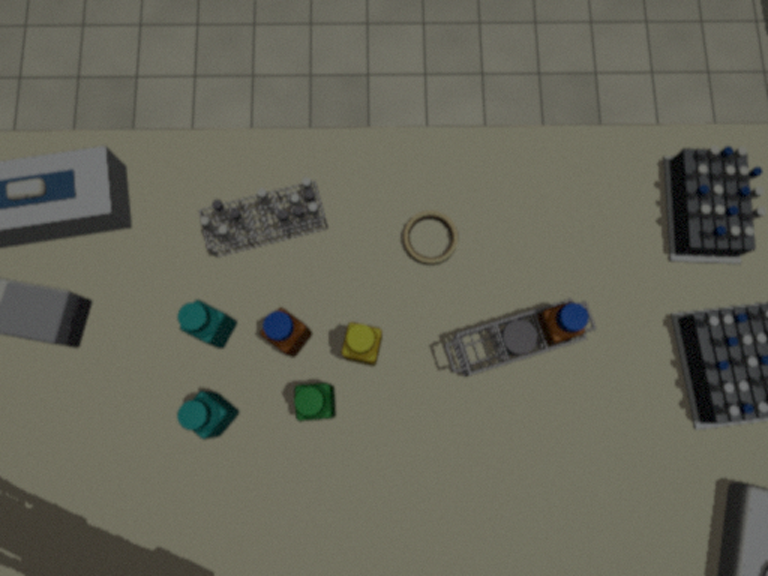

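View pics/wrist0.png

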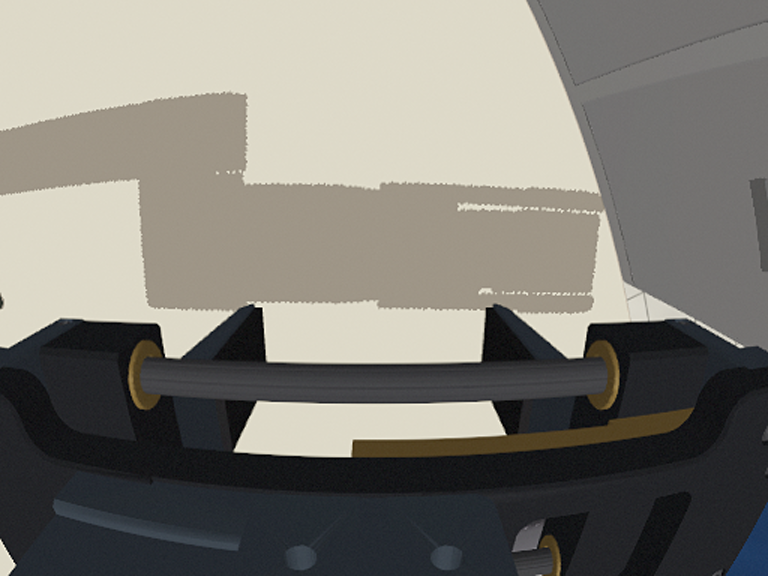

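Scene shot: our amber bottle has its cap at about (515,265) in the 768-wide view, among yellow, green and turquoise ones. The basket's empty compartment is on the right end, near (300,262). The top view shows the bottle's cap at (279,327) and the empty compartment at (475,347). I'll enlarge these.

```bash
cat > h.py <<'E'
import numpy as np,cv2
from scipy.spatial.transform import Rotation as R
def load(n): return np.load(f"pics/{n}.npy",allow_pickle=True).item()
def cam(f):
    return f["K"],np.array(f["origin"]),R.from_euler("xyz",f["orientation"],degrees=True).as_matrix()
def proj(f,P,fish=False):
    K,o,M=cam(f);p=(np.atleast_2d(P)-o)@M
    if fish:
        r=np.hypot(p[:,0],p[:,1]);t=np.arctan2(r,p[:,2]);d=p[:,:2]/r[:,None]*t[:,None]
    else: d=p[:,:2]/p[:,2:]
    return d*K[0,0]+K[:2,2]
def ray(f,uv,fish=False):
    K,o,M=cam(f);d=(np.atleast_2d(uv)-K[:2,2])/K[0,0]
    if fish:
        t=np.hypot(*d.T);v=np.c_[d*(np.sin(t)/t)[:,None],np.cos(t)]
    else: v=np.c_[d,np.ones(len(d))]
    return o,v@M.T
def atz(f,uv,z,fish=False):
    o,v=ray(f,uv,fish);return o+v*((z-o[2])/v[:,2])[:,None]
def crop(f,x,y,w,h,k,name,over=()):
    im=cv2.resize(f["image"][y:y+h,x:x+w,::-1],None,fx=k,fy=k,interpolation=cv2.INTER_CUBIC)
    for pl in over:
        q=((np.array(pl)+.5-[x,y])*k-.5).round().astype(np.int32);cv2.polylines(im,[q.reshape(-1,1,2)],False,(0,255,255),1)
    for i in range(0,w,10): cv2.line(im,(i*k,0),(i*k,6 if (x+i)%50 else 14),(255,255,255),1)
    for i in range(0,h,10): cv2.line(im,(0,i*k),(6 if (y+i)%50 else 14,i*k),(255,255,255),1)
    cv2.imwrite(f"pics/{name}.png",im)
E
python3 - <<'E'
from h import *
t=load("top0");s=load("scene0")
crop(t,160,190,100,75,8,"tb");crop(t,280,190,125,75,6,"tk")
crop(s,300,150,100,90,6,"sb");crop(s,105,125,130,75,6,"sk")
E
```

```text
(no output)
```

View pics/tb.png

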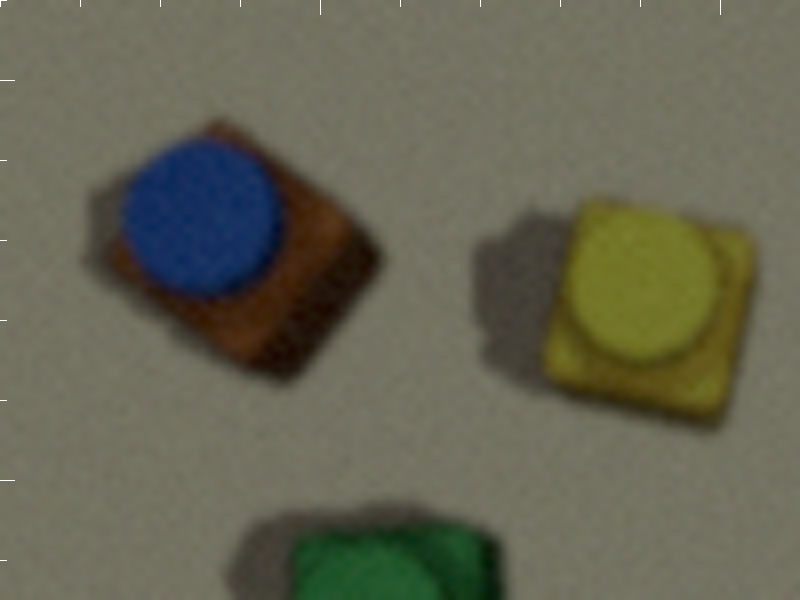

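View pics/tk.png

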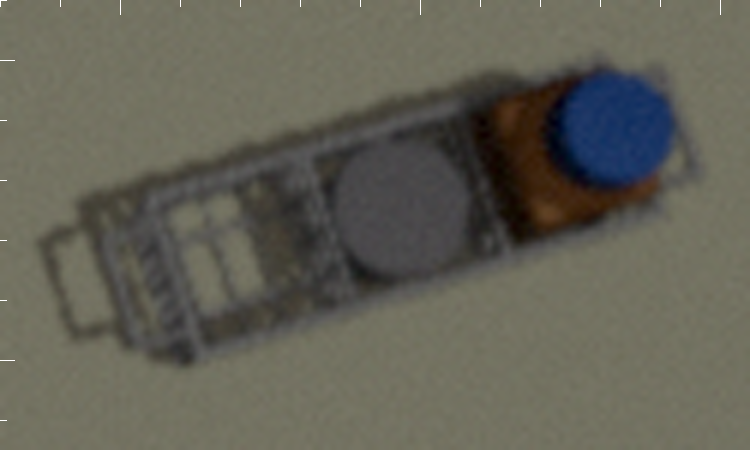

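View pics/sb.png

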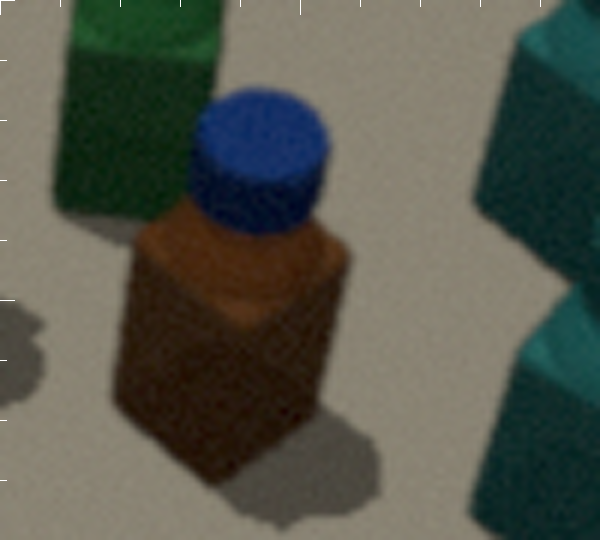

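View pics/sk.png

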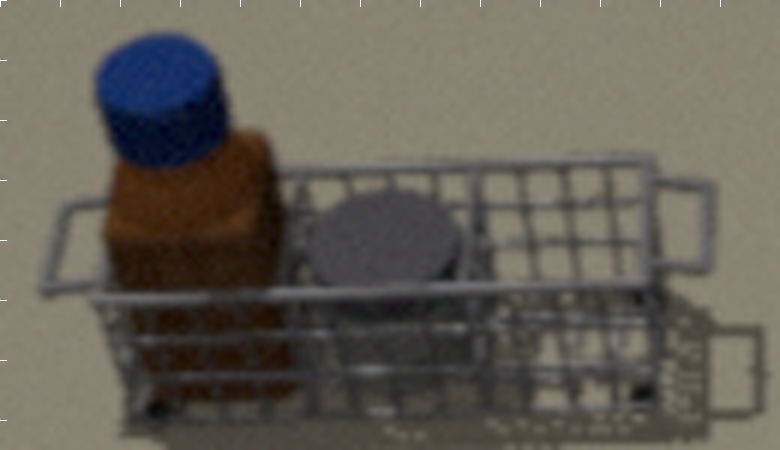

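```bash
cat >> h.py <<'E'
def rot(x,y,yaw,P):
    c,s=np.cos(yaw),np.sin(yaw);P=np.array(P,float)
    return np.c_[x+c*P[:,0]-s*P[:,1],y+s*P[:,0]+c*P[:,1],P[:,2]]
def sq(h,z,hy=None):
    hy=hy or h;return [[-h,-hy,z],[h,-hy,z],[h,hy,z],[-h,hy,z],[-h,-hy,z]]
def circ(r,z): a=np.linspace(0,2*np.pi,40);return np.c_[r*np.cos(a),r*np.sin(a),0*a+z]
E
python3 - <<'E'
from h import *
from scipy.optimize import least_squares
t=load("top0");s=load("scene0")
print("cap top", atz(t,[185.4,217.1],145.3), atz(s,[300+261/6,150+135/6],145.3))
cs=lambda x,y:[300+x/6-.4,150+y/6-.4]; ct=lambda x,y:[160+x/8-.4,190+y/8-.4]
obsS={0:[cs(117,402),cs(215,487),cs(317,415)],94:[cs(135,240),cs(247,327),cs(350,250)]}
obsT=[ct(382,258),ct(285,382)]
def nearest(p,c): return c[np.argmin(((c-p)**2).sum(1))]-p
def res(v):
    r=[]
    for z,l in obsS.items():
        c=proj(s,rot(*v,sq(28,z)[:4]))
        for p in l: r.append(nearest(p,c))
    c=proj(t,rot(*v,sq(28,0)[:4]))
    for p in obsT: r.append(nearest(p,c))
    r.append(proj(t,rot(*v,[[0,0,145.3]]))[0]-ct(203,217))
    r.append(proj(s,rot(*v,[[0,0,145.3]]))[0]-cs(261,135))
    return np.concatenate(r)
c0=atz(t,[185.4,217.1],145.3)[0]
b=min((least_squares(res,[c0[0],c0[1],a],loss="soft_l1") for a in np.arange(0,1.5,.2)),key=lambda r:r.cost)
print(b.x,np.degrees(b.x[2]),np.round(b.fun.reshape(-1,2),1).tolist())
v=b.x
M=[sq(28,0),sq(28,94),circ(22,145.3),circ(22,117)]
crop(t,160,190,100,75,8,"tb1",[proj(t,rot(*v,m)) for m in M])
crop(s,300,150,100,90,6,"sb1",[proj(s,rot(*v,m)) for m in M])
# basket: scene rim corners z=70 and top
S=lambda x,y:[105+x/6-.4,125+y/6-.4]; T=lambda x,y:[280+x/6-.4,190+y/6-.4]
for n,f,l in (("s",s,[S(650,290),S(650,162),S(97,298)]),("t",t,[T(195,357),T(150,190),T(105,240),T(130,345)])):
    for z in (69,3): print(n,z,np.round(atz(f,l,z)[:,:2],0).tolist())
print("jar s",atz(s,[S(385,242)],65),"t",atz(t,[T(400,208)],65),"done cap s",atz(s,[S(160,75)],151),"t",atz(t,[T(613,130)],151))
E
```

```text
cap top [[555.95410269 185.58479234 145.3       ]] [[563.64698773 189.49612265 145.3       ]]
[559.85797207 189.52736077   0.92927881] 53.243753786232624 [[-2.6, 0.2], [-0.3, 1.9], [0.7, 0.5], [-1.5, -1.9], [0.1, -0.3], [2.2, -1.0], [1.3, -1.0], [0.2, 1.1], [-1.3, -1.3], [0.6, -1.0]]
s 69 [[553.0, -84.0], [488.0, -104.0], [603.0, -278.0]]
s 3 [[492.0, -109.0], [422.0, -131.0], [547.0, -320.0]]
t 69 [[485.0, -105.0], [552.0, -90.0], [532.0, -71.0], [490.0, -79.0]]
t 3 [[488.0, -115.0], [560.0, -98.0], [539.0, -78.0], [494.0, -87.0]]
jar s [[ 547.89412296 -188.6143854    65.        ]] t [[ 543.30848463 -191.39243482   65.        ]] done cap s [[ 567.39758388 -250.0188182   151.        ]] t [[ 561.17438383 -252.45742359  151.        ]]
```

```bash
python3 -c "
import cv2,numpy as np
a=cv2.imread('pics/tb1.png');b=cv2.imread('pics/sb1.png')
b=cv2.resize(b,(400,360));a=cv2.resize(a,(400,300));c=np.zeros((360,800,3),np.uint8);c[:300,:400]=a;c[:360,400:]=b;cv2.imwrite('pics/ov1.png',c)"
```

```text
(no output)
```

View pics/ov1.png

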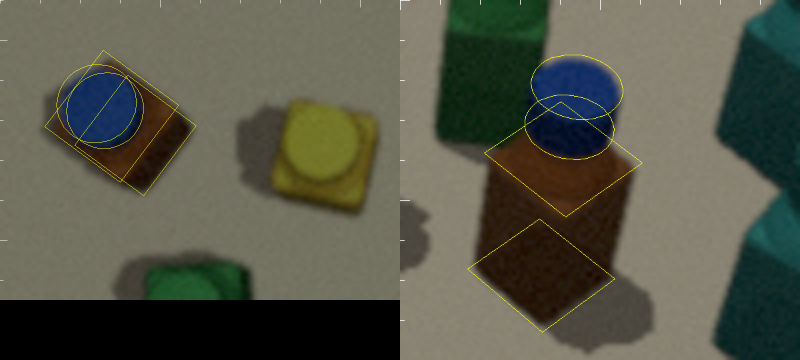

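```bash
python3 - <<'E'
from h import *
for n in("top0","scene0"):
    f=load(n);K,o,M=cam(f)
    print(n,f["image"].shape,(np.array([[560,187,145.3],[520,-150,70]])-o)@M)
f=load("top0")
hsv=cv2.cvtColor(f["image"],cv2.COLOR_RGB2HSV)
def blob(lo,hi,box):
    m=cv2.inRange(hsv,lo,hi);x,y,w,h=box;c=max(cv2.findContours(m[y:y+h,x:x+w],0,2)[0],key=cv2.contourArea)
    (cx,cy),(a,b),t=cv2.fitEllipse(c);return cx+x,cy+y,a,b
print(blob((105,120,40),(130,255,255),(160,190,50,50)),blob((105,120,40),(130,255,255),(360,190,50,50)))
E
```

```text
top0 (384, 512, 3) [[-168.3644615    45.01666496  885.92461505]
 [ 168.08753207   93.57893867  958.59408316]]
scene0 (384, 512, 3) [[ 165.46888522  -38.27101029  881.39140509]
 [-151.95991626  -74.21710745 1018.45315792]]
(184.99709510803223, 216.9199104309082, 18.179004669189453, 18.374263763427734) (381.89406394958496, 210.93742752075195, 17.96732521057129, 18.224300384521484)
```

```bash
cat >> h.py <<'E'
def delta(tgt,yaw,cur=None):
    from workcell import env
    s=env.state();M=R.from_euler("xyz",s["ee_rot"],degrees=True).as_matrix()
    p=np.array(s["ee_pos"])
    T=R.from_euler("xyz",[180,0,yaw],degrees=True).as_matrix()
    print("t",s["time_s"],"pos",np.round(p,1),np.round(s["ee_rot"],2),"F",np.round(s["force"],1),"Tq",np.round(s["torque"],3),"w",round(s["gripper_width"],1),"q",np.round(s["qpos"],0))
    print("shift",np.round(M.T@(np.array(tgt)-p),1),"turn",np.round(R.from_matrix(M.T@T).as_rotvec(),4))
E
python3 -c "
from h import *;delta([558,187.5,260],80)"
```

```text
t 0.15 pos [221.  530.5 213.4] [-1.800e+02  7.000e-02  6.738e+01] F [ 0.1 -1.9 -0.4] Tq [-0.041  0.006  0.006] w 91.4 q [66. 18. 90. -0. 72. -1.]
shift [-187.   443.   -46.4] turn [-1.000e-04  1.200e-03 -2.203e-01]
```

Request:
drive_tool:
  series:
    - [0,[-19,44,-46],[0,0,-0.02]]
    - [0,[-37,88,-46],[0,0,-0.04]]
    - [0,[-56,132,-46],[0,0,-0.07]]
    - [0,[-75,176,-46],[0,0,-0.09]]
    - [0,[-94,220,-46],[0,0,-0.11]]

```text
time_s: 0.65
ee_pos: [386.2, 360.8, 260.0]
ee_rot: [180.0, -0.0, 73.8]
force: [-0.0, 1.0, -0.1]
gripper_width: 91.0
```

```bash
python3 -c "
from h import *;delta([558,187.5,260],80)"
```

```text
t 0.65 pos [386.2 360.8 260. ] [ 1.7999e+02 -2.0000e-02  7.3760e+01] F [-0.   1.  -0.1] Tq [ 0.008 -0.048  0.025] w 91.0 q [ 42.  13.  91.   0.  76. -32.]
shift [-118.3  213.4    0. ] turn [ 0.0002 -0.0003 -0.1089]
```

Request:
drive_tool:
  series:
    - [0,[-25,45,0],[0,0,-0.03]]
    - [0,[-50,90,0],[0,0,-0.06]]
    - [0,[-75,135,0],[0,0,-0.08]]
    - [0,[-98,178,0],[0,0,-0.11]]
    - [0,[-118,213,0],[0,0,-0.11]]

```text
time_s: 1.15
ee_pos: [557.9, 187.2, 259.6]
ee_rot: [-180.0, 0.0, 80.0]
force: [0.4, 1.0, -0.6]
gripper_width: 91.5
```

```bash
python3 - <<'E'
from h import *
from workcell import env
delta([558,187.5,260],80)
f=env.grab_frame("wrist");np.save("pics/w1.npy",f,allow_pickle=True)
print(f["origin"],f["orientation"])
crop(f,0,0,512,384,1,"w1");cv2.imwrite("pics/w1.png",cv2.resize(f["image"][:,:,::-1],(768,576)))
print(proj(f,[[558,187.5,145.3],[558,187.5,0]],True)*1.5)
E
```

```text
t 1.15 pos [557.9 187.2 259.6] [-1.7999e+02  1.0000e-02  7.9960e+01] F [ 0.4  1.  -0.6] Tq [ 0.042 -0.026  0.009] w 91.5 q [ 17.  18.  83.  -0.  79. -63.]
shift [ 0.4  0.  -0.4] turn [-0.0002  0.0002 -0.0008]
[489.32769197 199.56084947 429.78667182] [ 1.65626776e+02 -2.65797660e-02  7.99219242e+01]
[[373.19481369 278.56184264]
 [373.12058997 243.09749955]]
```

View pics/w1.png

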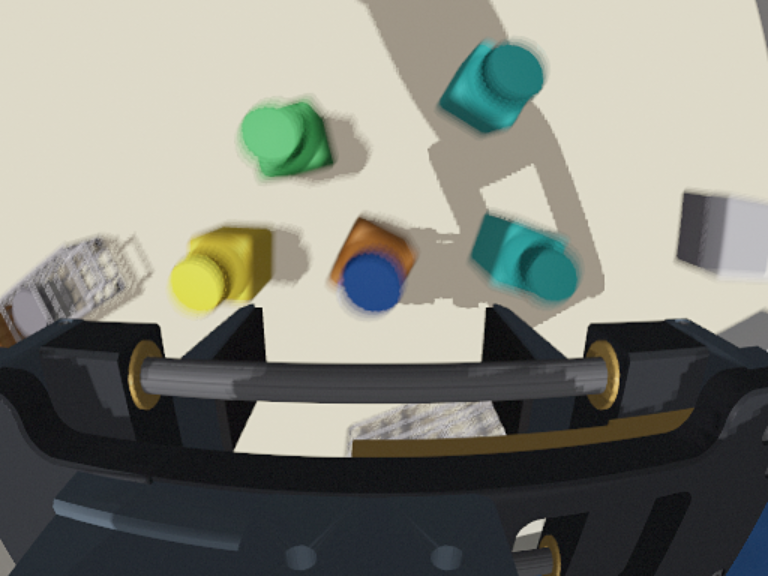

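```bash
python3 - <<'E'
from h import *
f=load("w1");print(atz(f,[[372.5/1.5-.2,281/1.5-.2]],145.3,True))
hsv=cv2.cvtColor(f["image"],cv2.COLOR_RGB2HSV)
m=cv2.inRange(hsv,(105,120,60),(125,255,255))[150:230,210:290];c=max(cv2.findContours(m,0,2)[0],key=cv2.contourArea)
e=cv2.fitEllipse(c);print(e);print(atz(f,[[e[0][0]+210,e[0][1]+150]],142,True))
print("basket yaw etc")
v=(559.5,187,np.radians(53.2));M=[sq(28,0),sq(28,94),circ(22,145.3)]
crop(f,200,130,100,75,8,"w1c",[proj(f,rot(*v,m),True) for m in M])
E
```

```text
[[559.31067683 186.6026719  145.3       ]]
((37.516807556152344, 38.0616455078125), (34.51787567138672, 40.20790100097656), 138.5850067138672)
[[560.95536666 185.67851552 142.        ]]
basket yaw etc
```

View pics/w1c.png

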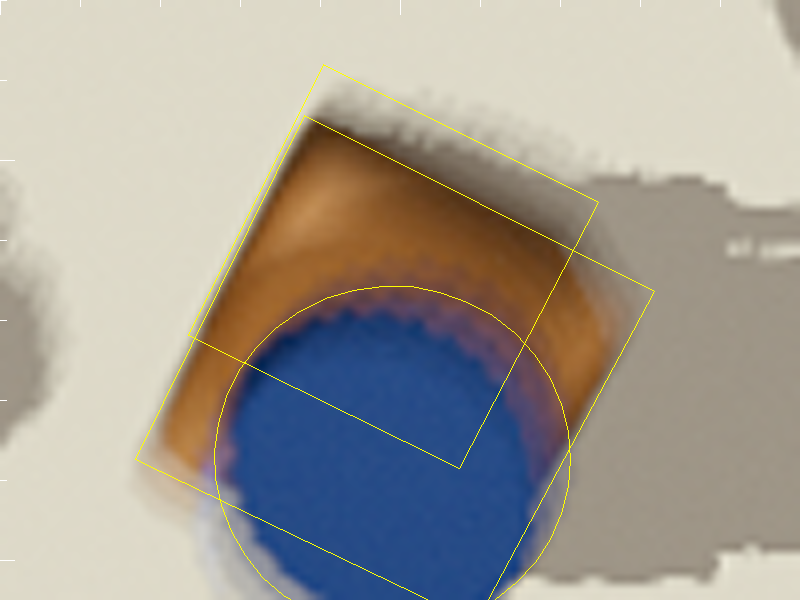

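```bash
python3 - <<'E'
from h import *
from workcell import env
f=env.grab_frame("wrist");np.save("pics/w2.npy",f,allow_pickle=True)
print(env.state()["ee_pos"])
hsv=cv2.cvtColor(f["image"],cv2.COLOR_RGB2HSV)
m=cv2.inRange(hsv,(105,120,60),(125,255,255))[150:230,210:290];c=max(cv2.findContours(m,0,2)[0],key=cv2.contourArea)
e=cv2.fitEllipse(c);print(e)
v=(559.5,187,np.radians(53.2));M=[sq(28,0),sq(28,94),circ(22,145.3)]
crop(f,200,130,100,100,6,"w2c",[proj(f,rot(*v,m),True) for m in M])
E
```

```text
[559.62241771 185.22661058 258.95165679]
((44.884521484375, 29.01694107055664), (41.17135238647461, 43.14985275268555), 173.4100341796875)
```

View pics/w2c.png

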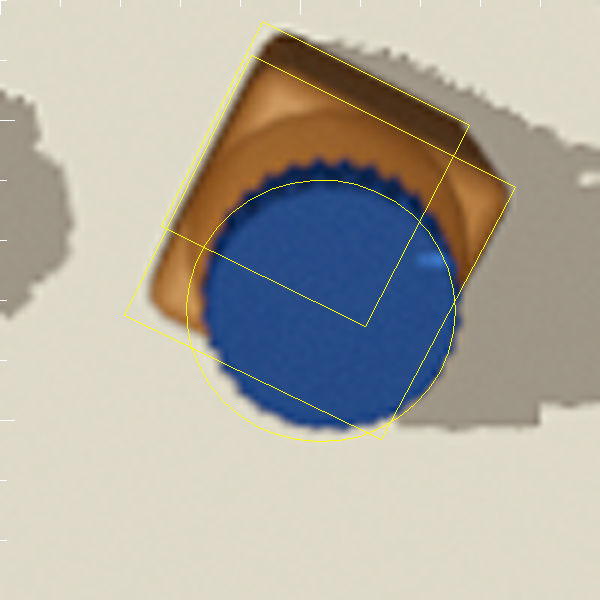

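```bash
python3 - <<'E'
from h import *
from workcell import env
f=load("w2");print(f["origin"],f["orientation"],atz(f,[[254.9,179.0]],145.3,True))
delta([558,187.5,260],80)
v0=atz(f,[[254.9,179.0]],145.3,True)[0]
best=[]
v=(v0[0],v0[1],np.radians(53.2));M=[sq(28,0),sq(28,94),circ(22,145.3),circ(22,117)]
crop(f,200,130,100,100,6,"w2d",[proj(f,rot(*v,m),True) for m in M])
E
```

```text
[493.10239687 195.8868025  428.90778351] [165.35076056   0.20080447  79.68663943] [[557.14779018 189.29907521 145.3       ]]
t 1.25 pos [559.6 185.2 259. ] [1.7995e+02 1.0000e-01 7.9660e+01] F [0.  1.5 0.3] Tq [ 0.087  0.021 -0.034] w 91.2 q [ 17.  18.  83.  -0.  79. -62.]
shift [ 1.9 -2.  -1.1] turn [ 0.0009  0.0018 -0.0059]
```

View pics/w2d.png

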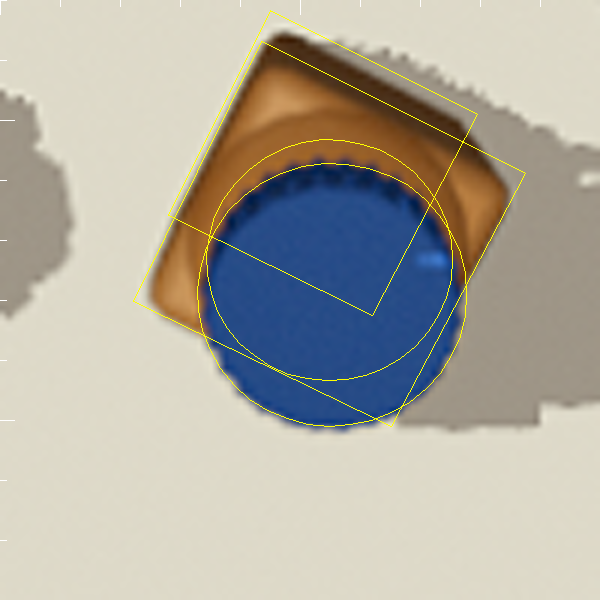

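Request:
drive_tool:
  series:
    - [0,[0,0,15],[0,0,0]]
    - [0,[0,0,40],[0,0,0]]
    - [0,[0,0,55],[0,0,0]]
    - [0,[0,0,60],[0,0,0]]
    - [0,[0,0,60],[0,0,0]]

```text
time_s: 1.75
ee_pos: [555.8, 189.6, 199.4]
ee_rot: [-179.9, 0.0, 80.0]
force: [-0.4, -0.1, 0.3]
gripper_width: 91.4
```

```bash
cat >> h.py <<'E'
def capfit(f,z,fish=True,box=(180,130,160,160)):
    hsv=cv2.cvtColor(f["image"],cv2.COLOR_RGB2HSV);x,y,w,h=box
    m=cv2.inRange(hsv,(105,120,60),(125,255,255))[y:y+h,x:x+w];c=max(cv2.findContours(m,0,2)[0],key=cv2.contourArea)
    e=cv2.fitEllipse(c);uv=[[e[0][0]+x,e[0][1]+y]];return uv,e[1],atz(f,uv,z,fish)[0]
E
python3 - <<'E'
from h import *
from workcell import env
f=env.grab_frame("wrist");np.save("pics/w3.npy",f,allow_pickle=True)
delta([558,188,190],80)
uv,ax,p=capfit(f,145.3);print(uv,ax,p)
v=(p[0],p[1],np.radians(53.2));M=[sq(28,94),circ(22,145.3)]
crop(f,180,130,140,110,5,"w3c",[proj(f,rot(*v,m),True) for m in M])
E
```

```text
t 1.8 pos [556.4 189.7 200.3] [ 1.7999e+02 -2.0000e-02  8.0010e+01] F [-0.1 -0.3  0.2] Tq [0.084 0.038 0.049] w 91.1 q [ 18.  20.  89.   0.  71. -62.]
shift [-1.4  1.9 10.3] turn [ 0.0002 -0.0003  0.0002]
[[248.0776824951172, 205.18856048583984]] (51.196083068847656, 54.81012725830078) [556.76997392 189.15956811 145.3       ]
```

View pics/w3c.png

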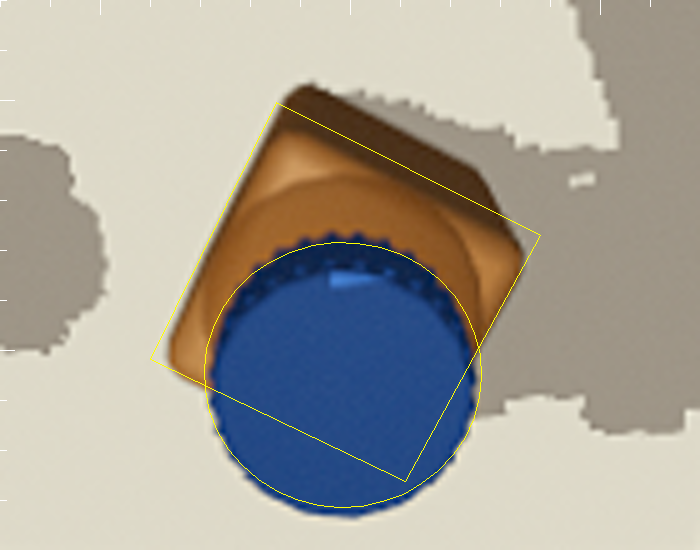

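Request:
drive_tool:
  series:
    - [0,[0,0,10],[0,0,0]]
    - [0,[0,0,25],[0,0,0]]
    - [0,[0,0,35],[0,0,0]]
    - [0,[0,0,40],[0,0,0]]
    - [0,[0,0,40],[0,0,0]]

```text
time_s: 2.3
ee_pos: [556.2, 189.2, 159.3]
ee_rot: [-179.9, 0.0, 80.0]
force: [0.6, -0.1, 0.6]
gripper_width: 90.8
```

```bash
python3 - <<'E'
from h import *
from workcell import env
f=env.grab_frame("wrist");np.save("pics/w4.npy",f,allow_pickle=True)
delta([557.5,189,114.3],80)
crop(f,160,130,180,130,4,"w4c",[])
v=(557.5,189,np.radians(53.2));M=[sq(28,94),circ(22,145.3)]
crop(f,160,130,180,130,4,"w4c",[proj(f,rot(*v,m),True) for m in M])
E
```

```text
t 2.35 pos [556.6 189.3 159.9] [-1.800e+02 -1.000e-02  7.999e+01] F [ 0.6 -0.2 -0.3] Tq [ 0.041  0.012 -0.026] w 90.9 q [ 18.  22.  93.   0.  66. -62.]
shift [-0.1  1.  45.6] turn [-0.     -0.0001 -0.0003]
```

View pics/w4c.png

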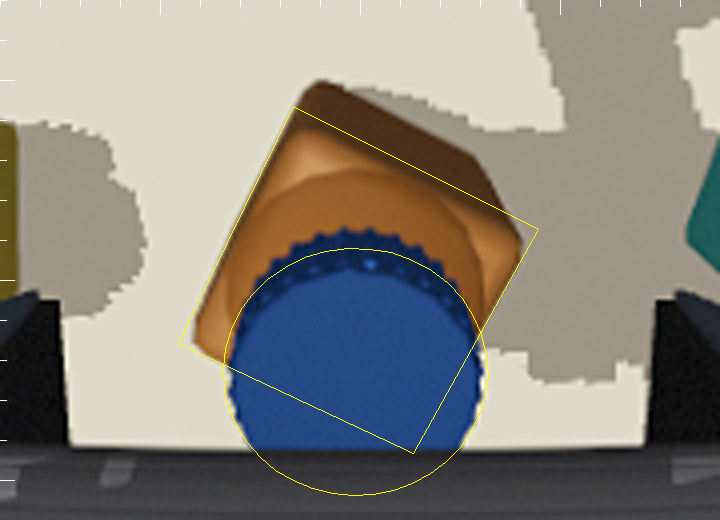

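Request:
drive_tool:
  series:
    - [0,[0,1,10],[0,0,0]]
    - [0,[0,2,25],[0,0,0]]
    - [0,[0,2.5,38],[0,0,0]]
    - [0,[0,2.5,45],[0,0,0]]
    - [0,[0,2.5,45],[0,0,0]]

```text
time_s: 2.85
ee_pos: [558.3, 188.6, 113.6]
ee_rot: [-179.9, 0.1, 80.0]
force: [-0.7, -0.9, -0.1]
gripper_width: 91.6
```

```bash
python3 - <<'E'
from h import *
from workcell import env
delta([559.3,188.7,114.3],80)
f=env.grab_frame("scene");np.save("pics/s5.npy",f,allow_pickle=True)
crop(f,280,120,130,110,6,"s5c",[])
E
```

```text
t 2.85 pos [558.3 188.6 113.6] [-1.7987e+02  6.0000e-02  7.9980e+01] F [-0.7 -0.9 -0.1] Tq [0.001 0.007 0.032] w 91.6 q [ 18.  24.  96.   0.  60. -62.]
shift [ 0.3  1.  -0.7] turn [-0.0023  0.0011 -0.0004]
```

View pics/s5c.png

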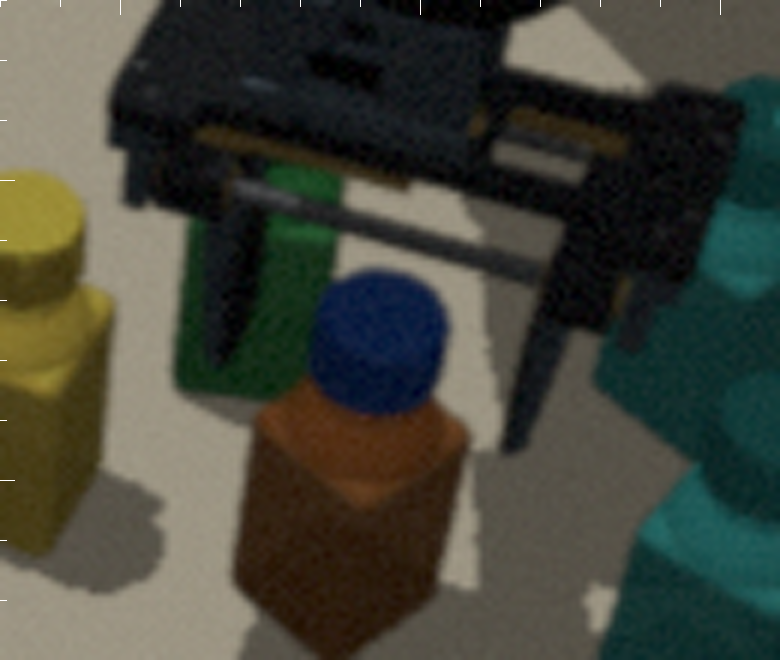

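Request:
drive_tool:
  series:
    - [1,[0,0.5,0],[0,0,0]]
    - [1,[0,0.5,0],[0,0,0]]
    - [1,[0,0.5,0],[0,0,0]]
    - [1,[0,0.5,0],[0,0,0]]
    - [1,[0,0.5,0],[0,0,0]]
  squeeze: 40

```text
time_s: 3.4
ee_pos: [559.5, 188.8, 115.2]
ee_rot: [180.0, -0.0, 80.0]
force: [0.2, -0.7, 0.3]
gripper_width: 54.4
```

```bash
python3 - <<'E'
from h import *
from workcell import env
delta([559.3,188.7,114.3],80)
f=env.grab_frame("scene");np.save("pics/s6.npy",f,allow_pickle=True)
crop(f,280,120,130,110,6,"s6c",[])
E
```

```text
t 3.4 pos [559.5 188.8 115.2] [ 1.7998e+02 -2.0000e-02  7.9980e+01] F [ 0.2 -0.7  0.3] Tq [-0.032 -0.013 -0.018] w 54.4 q [ 18.  24.  96.   0.  60. -62.]
shift [-0.1 -0.2  0.9] turn [ 0.0004 -0.0003 -0.0003]
```

View pics/s6c.png

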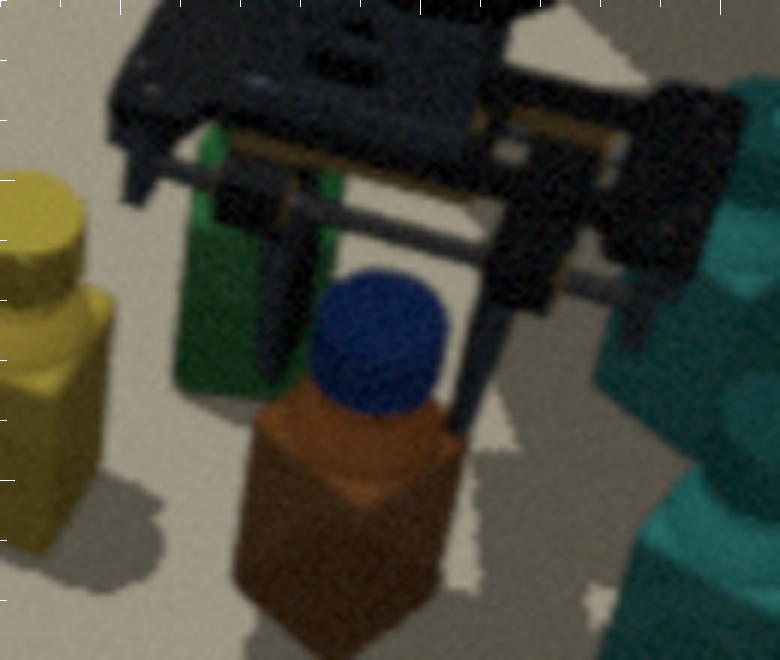

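Still closing (54 mm); the fingers straddle the cap, and the height is right at 115.

Request:
drive_tool:
  series:
    - [1,[0,0,0],[0,0,0]]
    - [1,[0,0,0],[0,0,0]]
    - [1,[0,0,0],[0,0,0]]
    - [1,[0,0,0],[0,0,0]]
    - [1,[0,0,0],[0,0,0]]

```text
time_s: 3.95
ee_pos: [559.4, 188.6, 115.0]
ee_rot: [-180.0, 0.0, 80.0]
force: [-0.3, -1.8, 0.4]
gripper_width: 43.2
```

```bash
python3 - <<'E'
from h import *
from workcell import env
delta([559.3,188.7,114.3],80)
for n in("scene","top"):
    f=env.grab_frame(n);np.save(f"pics/{n}7.npy",f,allow_pickle=True)
    if n=="scene":crop(f,280,120,130,110,6,"s7c",[])
E
```

```text
t 3.95 pos [559.4 188.6 115. ] [-1.800e+02  1.000e-02  7.999e+01] F [-0.3 -1.8  0.4] Tq [-0.15   0.044  0.017] w 43.2 q [ 18.  24.  96.  -0.  60. -62.]
shift [ 0.  -0.2  0.7] turn [-0.      0.0001 -0.0002]
```

View pics/s7c.png

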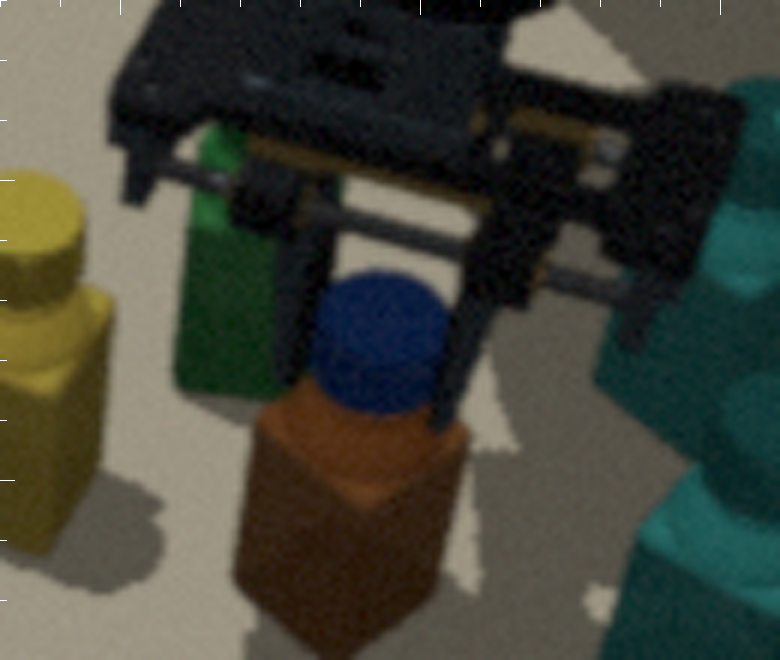

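Gripped at 43.2 mm; now the lift.

Request:
drive_tool:
  series:
    - [1,[0,0,-3],[0,0,0]]
    - [1,[0,0,-12],[0,0,0]]
    - [1,[0,0,-30],[0,0,0]]
    - [1,[0,0,-55],[0,0,0]]
    - [1,[0,0,-85],[0,0,0]]

```text
time_s: 4.55
ee_pos: [558.7, 188.7, 200.2]
ee_rot: [-179.9, 0.0, 80.0]
force: [0.1, 0.6, -2.7]
gripper_width: 43.4
```

Request:
drive_tool:
  series:
    - [1,[0,0,-30],[0,0,0]]
    - [1,[0,0,-55],[0,0,0]]
    - [1,[0,0,-72],[0,0,0]]
    - [1,[0,0,-80],[0,0,0]]
    - [1,[0,0,-80],[0,0,0]]

```text
time_s: 5.05
ee_pos: [559.8, 189.0, 281.1]
ee_rot: [179.9, -0.1, 80.0]
force: [-1.0, 0.6, -2.2]
gripper_width: 43.0
```

```bash
python3 - <<'E'
from h import *
from workcell import env
delta([529,-127,280],42)
f=env.grab_frame("wrist");np.save(f"pics/w8.npy",f,allow_pickle=True)
cv2.imwrite("pics/w8.png",cv2.resize(f["image"][:,:,::-1],(768,576)))
E
```

```text
t 5.05 pos [559.8 189.  281.1] [ 1.7989e+02 -7.0000e-02  7.9990e+01] F [-1.   0.6 -2.2] Tq [ 0.032  0.011 -0.014] w 43.0 q [ 18.  18.  81.   0.  81. -62.]
shift [-316.5   24.6    0.7] turn [ 0.0014 -0.0018  0.6631]
```

View pics/w8.png

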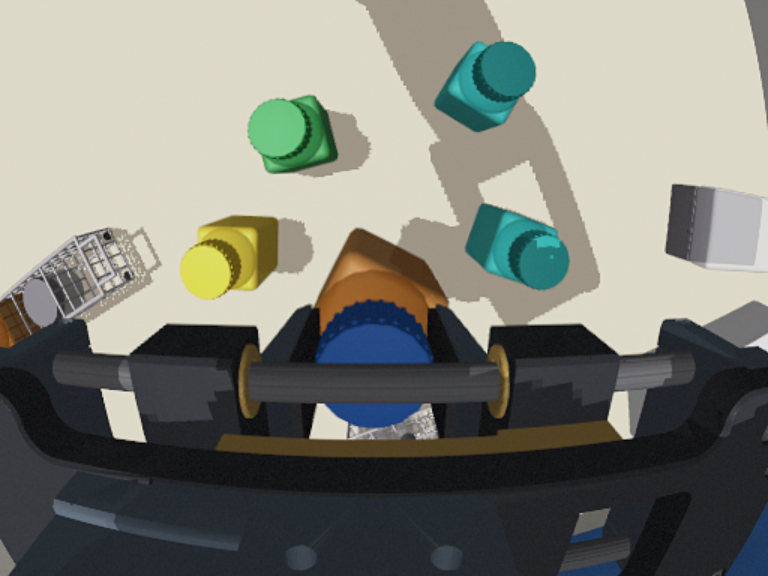

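Request:
drive_tool:
  series:
    - [1,[-15,1,0],[0,0,0.03]]
    - [1,[-45,3,0],[0,0,0.1]]
    - [1,[-80,6,0],[0,0,0.17]]
    - [1,[-120,9,0],[0,0,0.25]]
    - [1,[-160,12,0],[0,0,0.33]]

```text
time_s: 5.6
ee_pos: [542.1, 26.8, 278.6]
ee_rot: [-179.9, 0.1, 60.8]
force: [-0.1, 0.1, -2.2]
gripper_width: 43.2
```

```bash
python3 -c "
from h import *;delta([529,-127,280],42)"
```

```text
t 5.6 pos [542.1  26.8 278.6] [-1.7988e+02  1.1000e-01  6.0840e+01] F [-0.1  0.1 -2.2] Tq [-0.073 -0.015 -0.003] w 43.2 q [  2.  14.  87.  -0.  80. -59.]
shift [-140.7   63.5   -1.3] turn [-0.0018  0.0023  0.3289]
```

Request:
drive_tool:
  series:
    - [1,[-32,14,0],[0,0,0.08]]
    - [1,[-62,28,0],[0,0,0.16]]
    - [1,[-94,42,0],[0,0,0.23]]
    - [1,[-120,54,0],[0,0,0.3]]
    - [1,[-133,60,0],[0,0,0.33]]

```text
time_s: 6.1
ee_pos: [530.2, -119.2, 278.7]
ee_rot: [-179.9, 0.1, 41.9]
force: [1.1, 0.6, -2.6]
gripper_width: 43.0
```

Request:
drive_tool:
  series:
    - [1,[-4,2,0],[0,0,0]]
    - [1,[-6,2,0],[0,0,0]]
    - [1,[-6,2,0],[0,0,0]]
    - [1,[-6,2,0],[0,0,0]]
    - [1,[-6,2,0],[0,0,0]]

```text
time_s: 6.6
ee_pos: [528.7, -120.9, 280.0]
ee_rot: [-180.0, -0.0, 42.3]
force: [-0.2, 0.4, -2.3]
gripper_width: 43.7
```

```bash
python3 - <<'E'
from h import *
from workcell import env
delta([529,-127,280],42)
for n in("scene","top","wrist"):
    f=env.grab_frame(n);np.save(f"pics/{n}9.npy",f,allow_pickle=True)
    if n=="scene":crop(f,105,60,130,140,4,"s9c")
    if n=="top":crop(f,260,160,150,120,5,"t9c")
    if n=="wrist":cv2.imwrite("pics/w9.png",cv2.resize(f["image"][:,:,::-1],(768,576)))
E
```

```text
t 6.6 pos [ 528.7 -120.9  280. ] [-1.7999e+02 -2.0000e-02  4.2260e+01] F [-0.2  0.4 -2.3] Tq [-0.068 -0.029 -0.001] w 43.7 q [-14.  13.  87.   0.  80. -56.]
shift [-3.8  4.7 -0. ] turn [-0.0001 -0.0003  0.0045]
```

View pics/w9.png

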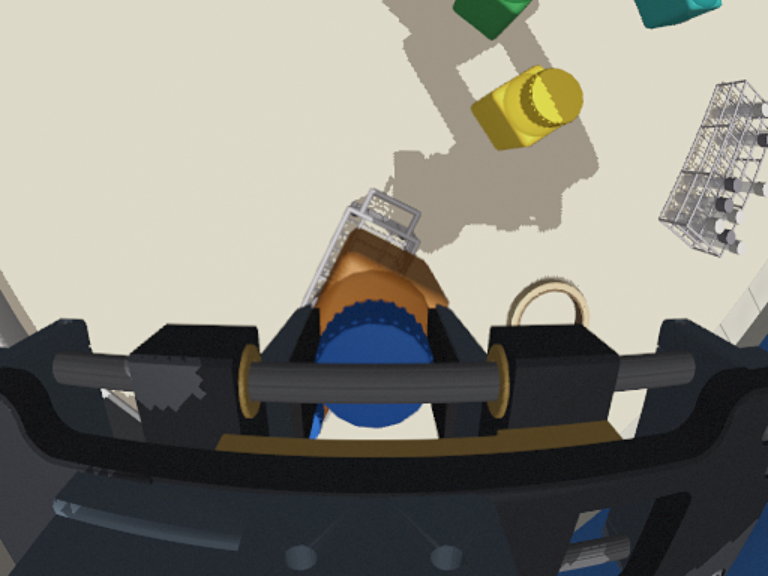

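View pics/t9c.png

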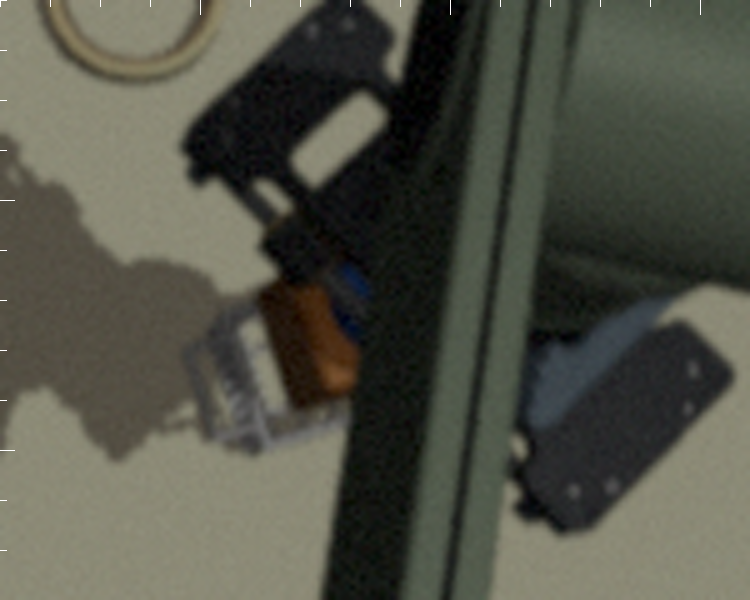

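View pics/s9c.png

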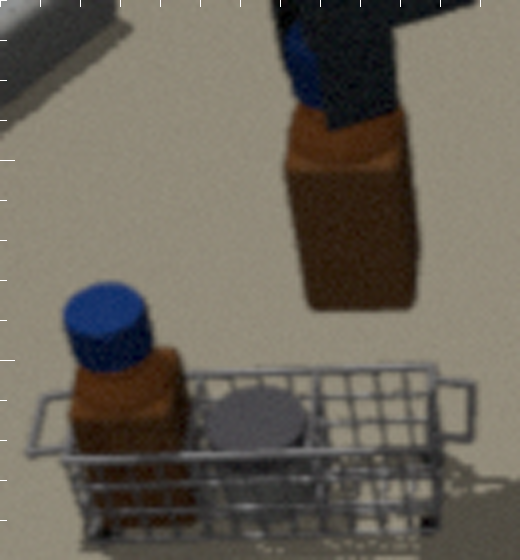

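```bash
python3 - <<'E'
from h import *
f=load("wrist9");print(f["origin"],f["orientation"])
crop(f,190,115,120,100,6,"w9c")
f=load("scene9");crop(f,180,75,60,70,8,"s9d")
f=load("scene0");crop(f,105,135,130,75,6,"s9e")
E
```

```text
[481.87616869 -69.30999128 450.12743029] [ 1.65636895e+02 -2.63614693e-02  4.21987245e+01]
```

View pics/w9c.png

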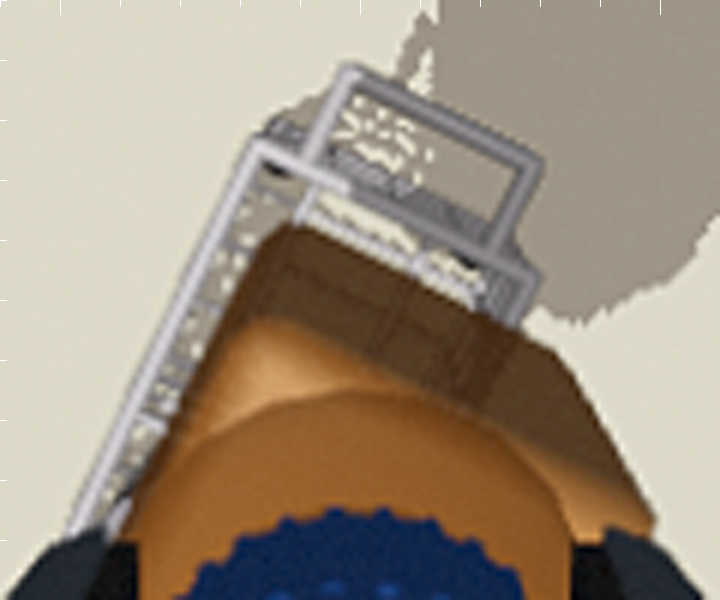

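View pics/s9d.png

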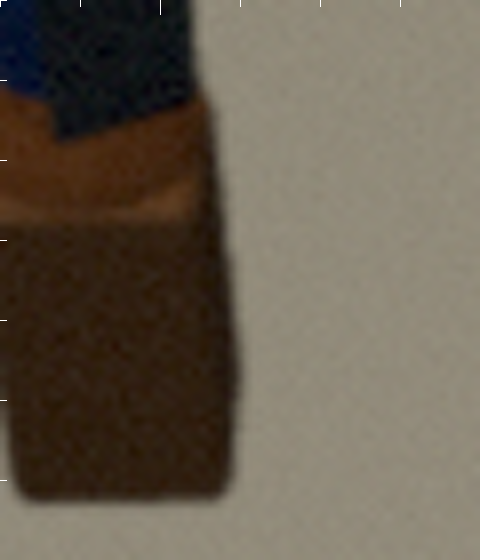

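```bash
python3 - <<'E'
from h import *
f=load("wrist9");W=lambda x,y:[190+x/6-.4,115+y/6-.4]
def ang(a,b,z):
    p=atz(f,[W(*a),W(*b)],z,True)[:,:2];d=p[1]-p[0];print(np.round(p,1).tolist(),"len",np.hypot(*d).round(1),"ang",np.degrees(np.arctan2(d[1],d[0])).round(2))
print("rim long");ang((250,143),(75,530),69)
print("rim end");ang((250,143),(537,277),69)
print("handle");ang((350,68),(542,165),60)
z=165
print("bottle bottom");ang((300,228),(550,345),z)
print("bottle left");ang((255,245),(130,505),z)
print("shoulder");ang((265,325),(520,440),z+94)
E
```

```text
rim long
[[486.1, -107.2], [514.0, -198.5]] len 95.4 ang -73.02
rim end
[[486.1, -107.2], [551.5, -87.1]] len 68.3 ang 17.08
handle
[[491.4, -81.2], [536.8, -68.6]] len 47.1 ang 15.61
bottle bottom
[[500.2, -102.5], [543.2, -89.4]] len 45.0 ang 17.01
bottle left
[[496.7, -109.4], [510.0, -156.2]] len 48.7 ang -74.07
shoulder
[[498.4, -102.1], [527.9, -92.8]] len 30.9 ang 17.49
```

```bash
python3 - <<'E'
from h import *
f=load("scene9")
v=(528.7,-120.9,np.radians(16.5));z=165.5
B=(559.3,188.7,np.radians(53.5))
for n in("scene9","wrist9"):
    f=load(n)
    M=[sq(28,z),sq(28,z+94)]
    K=(528.6,-129.2,np.radians(17))
    # basket outer rim, z=69, in compartment coords (outer)
    rim=[[-32.5,-34,69],[-32.5,34.5,69],[32.5,34.5,69],[32.5,-165.5,69]]
    fi=n[0]=="w"
    ov=[proj(f,rot(*v,m),fi) for m in M]+[proj(f,rot(*K,rim),fi)]
    if fi: crop(f,190,115,120,100,6,"w9o",ov)
    else: crop(f,105,80,130,120,5,"s9o",ov)
E
```

```text
(no output)
```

View pics/w9o.png

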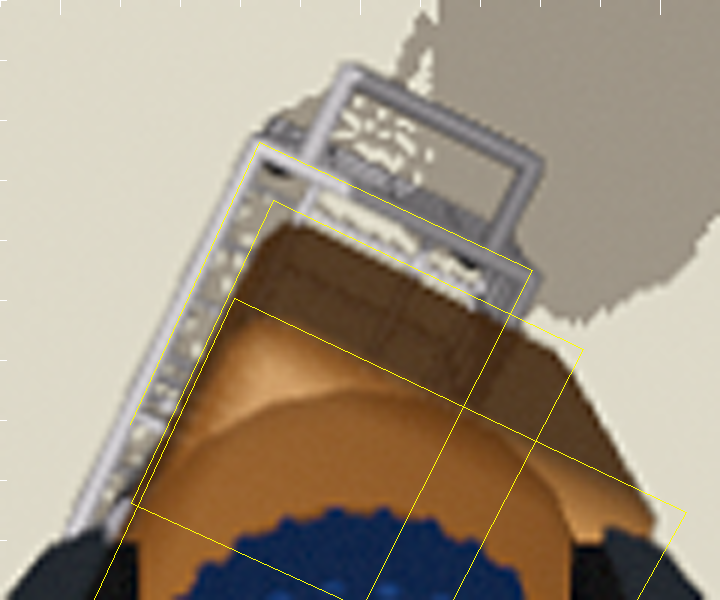

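View pics/s9o.png

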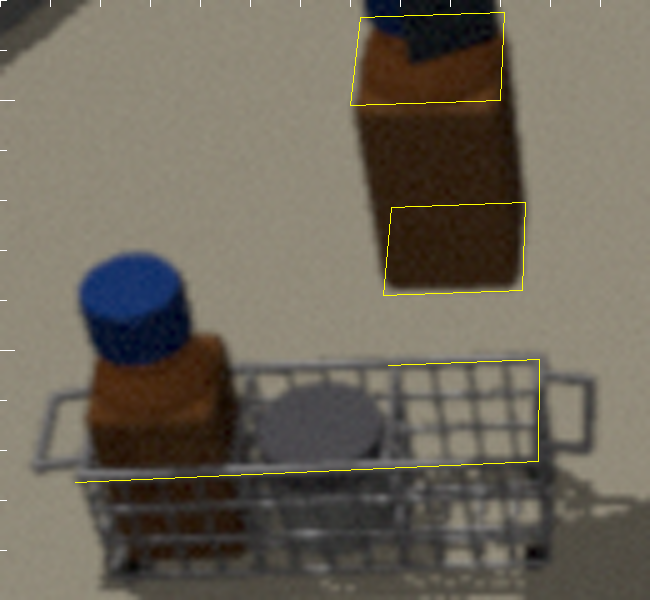

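```bash
python3 -c "
from h import *;delta([527,-127,205],43.2)"
```

```text
t 6.75 pos [ 528.7 -121.4  280. ] [ 1.800e+02 -1.000e-02  4.222e+01] F [ 0.8 -0.4 -2.8] Tq [-0.041  0.025 -0.007] w 43.4 q [-14.  13.  87.   0.  80. -56.]
shift [-5.   3.1 75. ] turn [ 0.     -0.0002 -0.0171]
```

Request:
drive_tool:
  series:
    - [1,[-2,1,10],[0,0,-0.005]]
    - [1,[-4,2,30],[0,0,-0.017]]
    - [1,[-5,3,55],[0,0,-0.017]]
    - [1,[-5,3,70],[0,0,-0.017]]
    - [1,[-5,3,75],[0,0,-0.017]]

```text
time_s: 7.25
ee_pos: [525.3, -127.2, 202.4]
ee_rot: [-179.8, 0.1, 43.1]
force: [0.5, 0.6, -2.5]
gripper_width: 43.4
```

Request:
drive_tool:
  series:
    - [1,[0,0,0],[0,0,0]]
    - [1,[0,0,0],[0,0,0]]
    - [1,[0,0,0],[0,0,0]]
    - [1,[0,0,0],[0,0,0]]
    - [1,[0,0,0],[0,0,0]]

```text
time_s: 7.75
ee_pos: [527.1, -127.5, 205.5]
ee_rot: [180.0, -0.0, 43.1]
force: [-0.4, 0.6, -2.1]
gripper_width: 43.4
```

```bash
python3 - <<'E'
from h import *
from workcell import env
delta([527,-127,205],43.2)
s=env.state();p=s["ee_pos"];v=(p[0],p[1],np.radians(17.5));z=p[2]-114.7
for n in("scene","top","wrist"):
    f=env.grab_frame(n);np.save(f"pics/{n}10.npy",f,allow_pickle=True);fi=n[0]=="w"
    K=(528.6,-129.2,np.radians(17))
    rim=[[-32.5,-34,69],[-32.5,34.5,69],[32.5,34.5,69],[32.5,-165.5,69]]
    ov=[proj(f,rot(*v,m),fi) for m in (sq(28,z),sq(28,z+94))]+[proj(f,rot(*K,rim),fi)]
    if n=="scene":crop(f,150,100,90,95,6,"s10")
    if n=="top":crop(f,280,190,100,80,7,"t10")
    if n=="wrist":crop(f,190,100,120,110,5,"w10")
E
```

```text
t 7.75 pos [ 527.1 -127.5  205.5] [ 1.7995e+02 -4.0000e-02  4.3150e+01] F [-0.4  0.6 -2.1] Tq [-0.038 -0.013 -0.004] w 43.4 q [-15.  16.  95.   0.  70. -58.]
shift [ 0.3 -0.4  0.5] turn [ 0.0009 -0.0006 -0.0009]
```

View pics/w10.png

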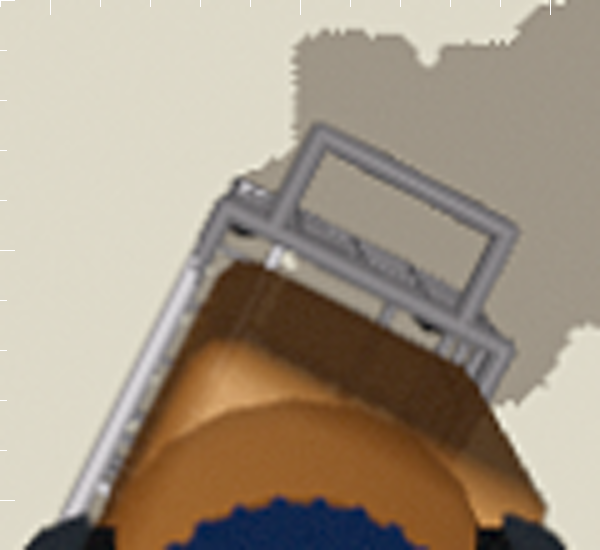

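View pics/s10.png

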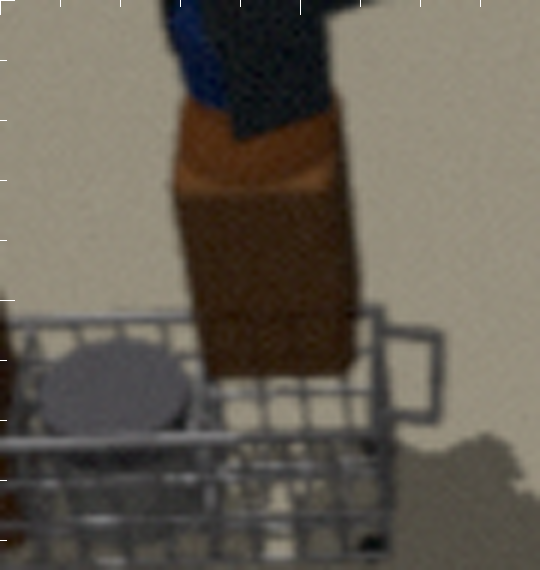

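View pics/t10.png

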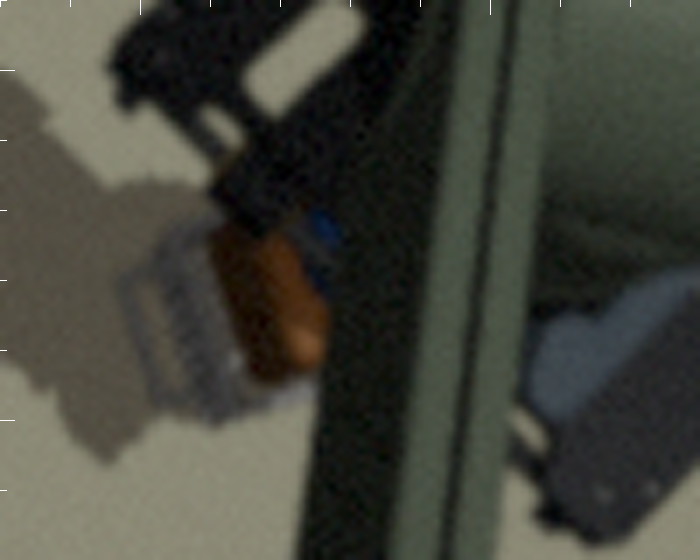

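```bash
python3 - <<'E'
from h import *
z=90.8;a=np.radians(17);E=np.array([[np.cos(a),np.sin(a)],[-np.sin(a),np.cos(a)]])
def pr(n,f,l,z,fi): 
    p=atz(f,l,z,fi)[:,:2];print(n,np.round(p,1).tolist(),"in basket axes about tcp",np.round((p-[527.1,-127.5])@E.T,1).tolist())
f=load("wrist10");W=lambda x,y:[190+x/5-.4,100+y/5-.4]
pr("w rim corner/left/end",f,[W(230,207),W(85,510),W(505,350)],69,True)
pr("w bottle far edge",f,[W(255,270),W(450,362)],z,True)
pr("w bottle left",f,[W(212,295),W(110,520)],z,True)
f=load("scene10");S=lambda x,y:[150+x/6-.4,100+y/6-.4]
pr("s rim back-right, front-right, back, front",f,[S(378,312),S(384,430),S(100,320),S(100,441)],69,False)
pr("s bottle bottom FL FR",f,[S(204,377),S(354,375)],z,False)
pr("s shoulder",f,[S(176,188),S(335,190)],z+94,False)
E
```

```text
w rim corner/left/end [[488.4, -105.6], [509.5, -175.2], [551.0, -88.1]] in basket axes about tcp [[-30.6, 32.2], [-30.8, -40.4], [34.4, 30.7]]
w bottle far edge [[499.6, -109.2], [539.7, -96.4]] in basket axes about tcp [[-21.0, 25.5], [21.1, 26.0]]
w bottle left [[496.8, -118.5], [512.4, -166.2]] in basket axes about tcp [[-26.3, 17.5], [-25.3, -32.8]]
s rim back-right, front-right, back, front [[488.3, -105.1], [547.6, -84.2], [516.5, -206.1], [576.5, -182.7]] in basket axes about tcp [[-30.6, 32.8], [32.3, 35.4], [-33.1, -72.1], [31.1, -67.2]]
s bottle bottom FL FR [[557.0, -147.0], [543.7, -94.9]] in basket axes about tcp [[22.9, -27.4], [25.5, 26.3]]
s shoulder [[562.8, -142.1], [551.7, -90.4]] in basket axes about tcp [[29.9, -24.4], [34.4, 28.3]]
```

Request:
drive_tool:
  series:
    - [1,[0.3,-0.7,4],[0,0,0.015]]
    - [1,[0.3,-0.7,12],[0,0,0.015]]
    - [1,[0.3,-0.7,20],[0,0,0.015]]
    - [1,[0.3,-0.7,28],[0,0,0.015]]
    - [1,[0.3,-0.7,32],[0,0,0.015]]

```text
time_s: 8.4
ee_pos: [525.9, -126.6, 171.5]
ee_rot: [-179.9, 0.1, 42.3]
force: [0.8, 0.0, -2.5]
gripper_width: 43.8
```

```bash
python3 - <<'E'
from h import *
from workcell import env
delta([527,-127,121],42.2)
f=env.grab_frame("scene");crop(f,150,100,90,95,6,"s11")
f=env.grab_frame("wrist");crop(f,190,100,120,110,5,"w11")
E
```

```text
t 8.4 pos [ 525.9 -126.6  171.5] [-1.7989e+02  6.0000e-02  4.2290e+01] F [ 0.8  0.  -2.5] Tq [-0.071  0.024  0.054] w 43.8 q [-15.  17.  98.   0.  65. -57.]
shift [ 0.6  1.1 50.5] turn [-0.0019  0.0011  0.0015]
```

View pics/s11.png

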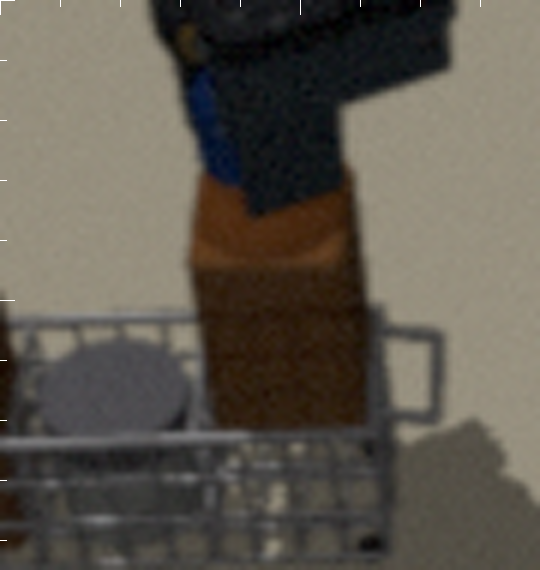

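View pics/w11.png

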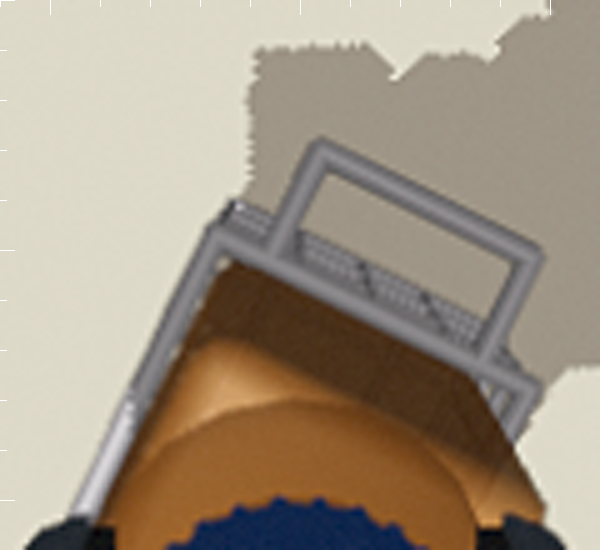

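Below the rim with no side force, so I'll keep lowering.

Request:
drive_tool:
  series:
    - [1,[0,0,6],[0,0,0]]
    - [1,[0,0,16],[0,0,0]]
    - [1,[0,0,26],[0,0,0]]
    - [1,[0,0,36],[0,0,0]]
    - [1,[0,0,43],[0,0,0]]

```text
time_s: 9.0
ee_pos: [526.0, -126.6, 128.5]
ee_rot: [-179.9, 0.1, 42.3]
force: [0.1, -0.5, -2.2]
gripper_width: 43.3
```

Request:
drive_tool:
  series:
    - [1,[0,0,1],[0,0,0]]
    - [1,[0,0,2],[0,0,0]]
    - [1,[0,0,3],[0,0,0]]
    - [1,[0,0,4],[0,0,0]]
    - [1,[0,0,5],[0,0,0]]

```text
time_s: 9.5
ee_pos: [526.8, -126.8, 125.2]
ee_rot: [180.0, -0.0, 42.3]
force: [0.0, 0.4, -3.1]
gripper_width: 43.3
```

```bash
python3 -c "
from h import *;delta([527,-127,121],42.2)"
```

```text
t 9.5 pos [ 526.8 -126.8  125.2] [ 1.7997e+02 -3.0000e-02  4.2280e+01] F [ 0.   0.4 -3.1] Tq [-0.096  0.025  0.01 ] w 43.3 q [-15.  20. 102.   0.  59. -57.]
shift [-0.   0.3  4.2] turn [ 0.0005 -0.0005  0.0015]
```

Request:
drive_tool:
  series:
    - [1,[0,0,1],[0,0,0]]
    - [1,[0,0,2],[0,0,0]]
    - [1,[0,0,3],[0,0,0]]
    - [1,[0,0,3.5],[0,0,0]]
    - [1,[0,0,3.5],[0,0,0]]

```text
time_s: 10.0
ee_pos: [526.6, -126.7, 121.4]
ee_rot: [-180.0, -0.0, 42.3]
force: [-0.9, -0.2, -1.7]
gripper_width: 43.4
```

```bash
python3 -c "
from h import *;delta([527,-127,121],42.2)"
```

```text
t 10.0 pos [ 526.6 -126.7  121.4] [-179.99   -0.     42.28] F [-0.9 -0.2 -1.7] Tq [-0.091 -0.    -0.057] w 43.4 q [-15.  20. 102.   0.  58. -57.]
shift [0.1 0.5 0.4] turn [-0.0002 -0.      0.0014]
```

Request:
drive_tool:
  series:
    - [1,[0,0,0.5],[0,0,0]]
    - [1,[0,0,1],[0,0,0]]
    - [1,[0,0,1.5],[0,0,0]]
    - [1,[0,0,1.5],[0,0,0]]
    - [1,[0,0,1.5],[0,0,0]]

```text
time_s: 10.5
ee_pos: [526.9, -126.9, 120.8]
ee_rot: [179.9, -0.0, 42.3]
force: [-1.5, 0.3, 5.5]
gripper_width: 43.1
```

```bash
python3 -c "
from h import *;delta([527,-127,121],42.2)"
```

```text
t 10.5 pos [ 526.9 -126.9  120.8] [ 1.7994e+02 -4.0000e-02  4.2290e+01] F [-1.5  0.3  5.5] Tq [-0.053  0.401 -0.002] w 43.1 q [-15.  20. 102.  -0.  58. -57.]
shift [ 0.   0.2 -0.2] turn [ 0.001  -0.0006  0.0015]
```

Standing on the floor (Fz went from -2.3 to +5.5). Now the clockwise turning, with the thread pitch followed in z.

Request:
drive_tool:
  series:
    - [1,[0,0,0],[0,0,0.08]]
    - [1,[0,0,0.1],[0,0,0.18]]
    - [1,[0,0,0.2],[0,0,0.28]]
    - [1,[0,0,0.2],[0,0,0.38]]
    - [1,[0,0,0.3],[0,0,0.48]]
  squeeze: 45

```text
time_s: 11.0
ee_pos: [527.3, -126.7, 120.5]
ee_rot: [180.0, -0.1, 14.6]
force: [-0.4, 1.1, 4.3]
gripper_width: 43.4
```

```bash
python3 -c "
from h import *;delta([527,-127,121],42.2)"
```

```text
t 11.0 pos [ 527.3 -126.7  120.5] [ 1.7997e+02 -1.2000e-01  1.4550e+01] F [-0.4  1.1  4.3] Tq [0.075 0.2   0.045] w 43.4 q [-15.  20. 102.   0.  58. -29.]
shift [-0.4  0.3 -0.5] turn [ 0.001  -0.0019 -0.4826]
```

Request:
drive_tool:
  series:
    - [1,[0,0,0.1],[0,0,0.1]]
    - [1,[0,0,0.1],[0,0,0.2]]
    - [1,[0,0,0.2],[0,0,0.3]]
    - [1,[0,0,0.2],[0,0,0.4]]
    - [1,[0,0,0.3],[0,0,0.5]]

```text
time_s: 11.5
ee_pos: [527.6, -126.7, 120.2]
ee_rot: [-180.0, -0.2, -14.1]
force: [-0.4, 1.8, 4.3]
gripper_width: 43.3
```

```bash
python3 -c "
from h import *;delta([527,-127,121],42.2)"
```

```text
t 11.5 pos [ 527.6 -126.7  120.2] [-1.7997e+02 -1.6000e-01 -1.4100e+01] F [-0.4  1.8  4.3] Tq [0.05  0.157 0.005] w 43.3 q [-15.  20. 102.   0.  58.  -1.]
shift [-0.5  0.5 -0.8] turn [ 8.000e-04 -2.800e-03 -9.826e-01]
```

Request:
drive_tool:
  series:
    - [1,[0,0,0.1],[0,0,0.08]]
    - [1,[0,0,0.1],[0,0,0.16]]
    - [1,[0,0,0.2],[0,0,0.24]]
    - [1,[0,0,0.2],[0,0,0.32]]
    - [1,[0,0,0.3],[0,0,0.4]]

```text
time_s: 12.0
ee_pos: [527.9, -126.8, 120.0]
ee_rot: [-179.9, -0.2, -37.0]
force: [0.9, 0.4, 4.6]
gripper_width: 43.1
```

```bash
python3 - <<'E'
from h import *
from workcell import env
delta([527,-127,121],42.2)
for n in("scene","wrist"):
    f=env.grab_frame(n);np.save(f"pics/{n}12.npy",f,allow_pickle=True);
    if n=="scene":crop(f,150,100,90,95,6,"s12")
    else:crop(f,150,80,200,150,4,"w12")
E
```

```text
t 12.0 pos [ 527.9 -126.8  120. ] [-1.799e+02 -1.700e-01 -3.696e+01] F [0.9 0.4 4.6] Tq [-0.044  0.073  0.054] w 43.1 q [-15.  20. 102.   0.  58.  22.]
shift [-0.6  0.7 -1. ] turn [ 6.0000e-04 -3.6000e-03 -1.3816e+00]
```

View pics/s12.png

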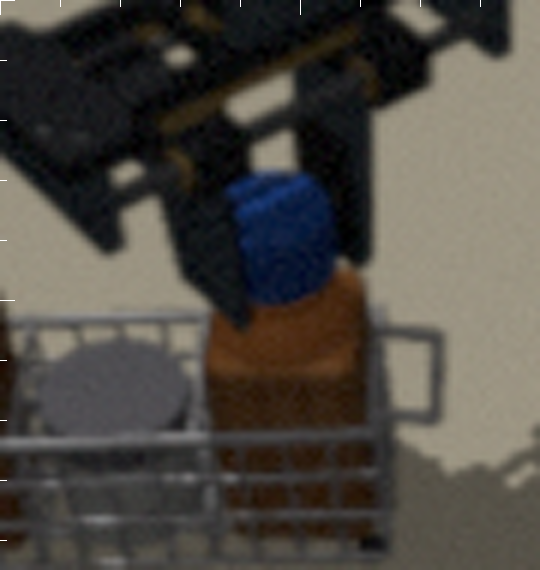

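View pics/w12.png

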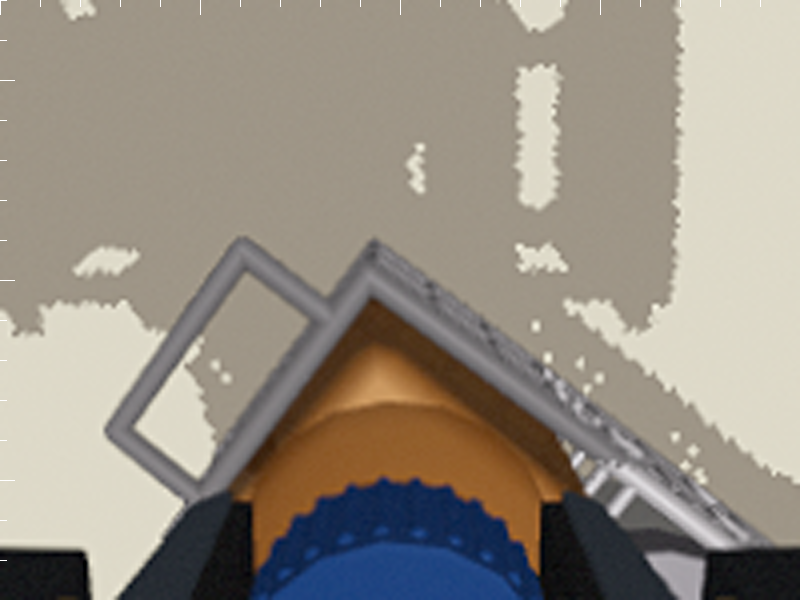

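Request:
drive_tool:
  series:
    - [1,[0,0,0],[0,0,0.04]]
    - [1,[0,0,0],[0,0,0.08]]
    - [1,[0,0,0.1],[0,0,0.12]]
    - [1,[0,0,0.1],[0,0,0.15]]
    - [1,[0,0,0.1],[0,0,0.18]]

```text
time_s: 12.6
ee_pos: [527.9, -126.9, 119.8]
ee_rot: [-179.9, -0.2, -47.1]
force: [1.5, -0.2, 4.4]
gripper_width: 43.0
```

```bash
python3 -c "
from h import *;delta([527,-127,121],42.2)"
```

```text
t 12.6 pos [ 527.9 -126.9  119.8] [-1.7988e+02 -1.5000e-01 -4.7070e+01] F [ 1.5 -0.2  4.4] Tq [-0.072 -0.083  0.138] w 43.0 q [-15.  20. 102.   0.  58.  32.]
shift [-0.6  0.7 -1.2] turn [ 4.0000e-04 -3.8000e-03 -1.5581e+00]
```

Request:
drive_tool:
  series:
    - [1,[0,0,0],[0,0,0.03]]
    - [1,[0,0,0],[0,0,0.06]]
    - [1,[0,0,0.1],[0,0,0.09]]
    - [1,[0,0,0.1],[0,0,0.12]]
    - [1,[0,0,0.1],[0,0,0.15]]

```text
time_s: 13.1
ee_pos: [528.0, -127.0, 119.7]
ee_rot: [-179.9, -0.1, -55.7]
force: [1.8, -0.2, 4.5]
gripper_width: 43.3
```

```bash
python3 -c "
from h import *;delta([527,-127,121],42.2)"
```

```text
t 13.1 pos [ 528.  -127.   119.7] [-1.7986e+02 -1.5000e-01 -5.5670e+01] F [ 1.8 -0.2  4.5] Tq [-0.09  -0.115  0.003] w 43.3 q [-15.  20. 102.   0.  58.  41.]
shift [-0.5  0.8 -1.3] turn [ 3.0000e-04 -4.0000e-03 -1.7082e+00]
```

Request:
drive_tool:
  series:
    - [1,[0,0,0],[0,0,0.03]]
    - [1,[0,0,0],[0,0,0.06]]
    - [1,[0,0,0.1],[0,0,0.09]]
    - [1,[0,0,0.1],[0,0,0.12]]
    - [1,[0,0,0.1],[0,0,0.15]]

```text
time_s: 13.6
ee_pos: [528.0, -127.1, 119.6]
ee_rot: [-179.8, -0.1, -64.3]
force: [1.7, -0.5, 5.6]
gripper_width: 43.2
```

```bash
python3 -c "
from h import *;delta([527,-127,121],42.2)"
```

```text
t 13.6 pos [ 528.  -127.1  119.6] [-1.7984e+02 -1.4000e-01 -6.4270e+01] F [ 1.7 -0.5  5.6] Tq [-0.108 -0.149  0.026] w 43.2 q [-15.  20. 102.   0.  58.  50.]
shift [-0.5  0.9 -1.4] turn [ 2.0000e-04 -4.3000e-03 -1.8583e+00]
```

Request:
drive_tool:
  series:
    - [1,[0,0,0],[0,0,0.03]]
    - [1,[0,0,0],[0,0,0.06]]
    - [1,[0,0,0.1],[0,0,0.09]]
    - [1,[0,0,0.1],[0,0,0.12]]
    - [1,[0,0,0.1],[0,0,0.15]]

```text
time_s: 14.1
ee_pos: [528.0, -127.2, 119.5]
ee_rot: [-179.8, -0.1, -72.9]
force: [1.4, -1.2, 6.1]
gripper_width: 43.0
```

```bash
python3 -c "
from h import *;delta([527,-127,121],42.2)"
```

```text
t 14.1 pos [ 528.  -127.2  119.5] [-1.7982e+02 -1.2000e-01 -7.2860e+01] F [ 1.4 -1.2  6.1] Tq [-0.142 -0.106  0.077] w 43.0 q [-15.  20. 102.  -0.  58.  58.]
shift [-0.5  0.9 -1.5] turn [ 1.0000e-04 -4.5000e-03 -2.0082e+00]
```

Request:
drive_tool:
  series:
    - [1,[0,0,0],[0,0,0.03]]
    - [1,[0,0,0],[0,0,0.06]]
    - [1,[0,0,0],[0,0,0.09]]
    - [1,[0,0,0.1],[0,0,0.12]]
    - [1,[0,0,0.1],[0,0,0.15]]

```text
time_s: 14.6
ee_pos: [528.1, -127.3, 119.5]
ee_rot: [-179.8, -0.1, -81.5]
force: [2.5, -0.9, 4.4]
gripper_width: 43.1
```

```bash
python3 -c "
from h import *;delta([527,-127,121],42.2)"
```

```text
t 14.6 pos [ 528.1 -127.3  119.5] [-1.798e+02 -1.100e-01 -8.147e+01] F [ 2.5 -0.9  4.4] Tq [-0.266 -0.139  0.076] w 43.1 q [-15.  20. 102.  -0.  58.  67.]
shift [-0.4  1.  -1.5] turn [-0.     -0.0048 -2.1585]
```

Request:
drive_tool:
  series:
    - [1,[0,0,0],[0,0,0.03]]
    - [1,[0,0,0],[0,0,0.06]]
    - [1,[0,0,0],[0,0,0.09]]
    - [1,[0,0,0],[0,0,0.12]]
    - [1,[0,0,0],[0,0,0.15]]

```text
time_s: 15.1
ee_pos: [528.7, -128.8, 119.5]
ee_rot: [-179.7, -0.3, -89.8]
force: [2.8, -4.5, 4.3]
gripper_width: 43.5
```

```bash
python3 -c "
from h import *;delta([527,-127,121],42.2)"
```

```text
t 15.1 pos [ 528.7 -128.8  119.5] [-179.72   -0.28  -89.83] F [ 2.8 -4.5  4.3] Tq [-0.901 -0.259  1.275] w 43.5 q [-15.  20. 102.  -0.  58.  75.]
shift [-1.8  1.6 -1.5] turn [ 0.0031 -0.0081 -2.3044]
```

Hard stop: Tz rose from 0.08 to 1.28 N m. I'll record the bottle's yaw before backing off.

```bash
python3 - <<'E'
from h import *
from workcell import env
delta([527,-127,121],42.2)
for n in("top","scene","wrist"):
    f=env.grab_frame(n);np.save(f"pics/{n}13.npy",f,allow_pickle=True);
    if n=="scene":crop(f,150,100,90,95,6,"s13")
    elif n=="wrist":crop(f,150,80,200,150,4,"w13")
    else: crop(f,280,190,100,80,7,"t13")
delta([527,-127,121],42.2)
E
```

```text
t 15.1 pos [ 528.7 -128.8  119.5] [-179.72   -0.28  -89.83] F [ 2.8 -4.5  4.3] Tq [-0.901 -0.259  1.275] w 43.5 q [-15.  20. 102.  -0.  58.  75.]
shift [-1.8  1.6 -1.5] turn [ 0.0031 -0.0081 -2.3044]
t 15.25 pos [ 528.6 -128.8  119.5] [-179.73   -0.29  -89.73] F [ 3.6 -4.8  3.4] Tq [-0.921 -0.266  1.159] w 43.2 q [-15.  20. 102.  -0.  58.  75.]
shift [-1.8  1.6 -1.5] turn [ 0.0034 -0.008  -2.3027]
```

View pics/w13.png

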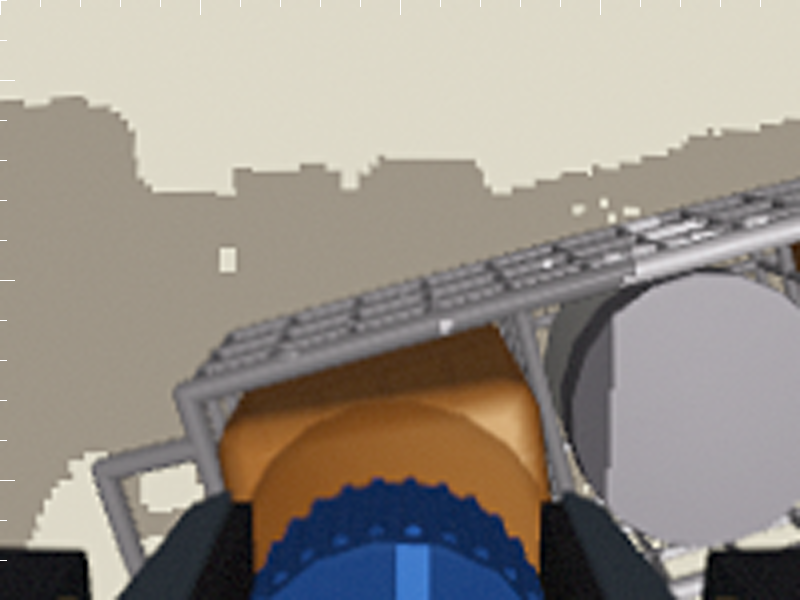

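View pics/s13.png

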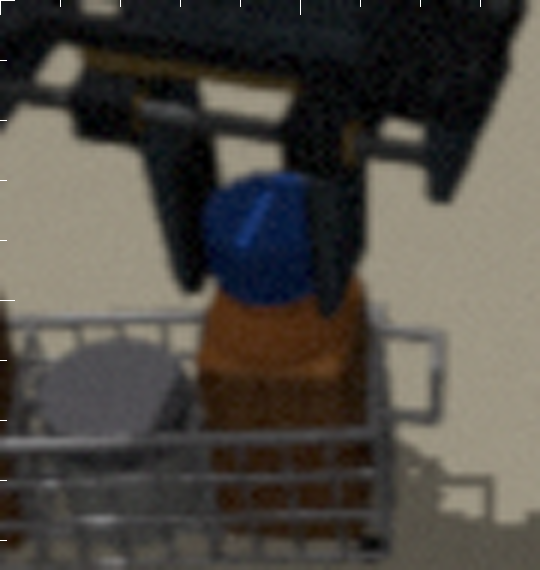

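View pics/t13.png

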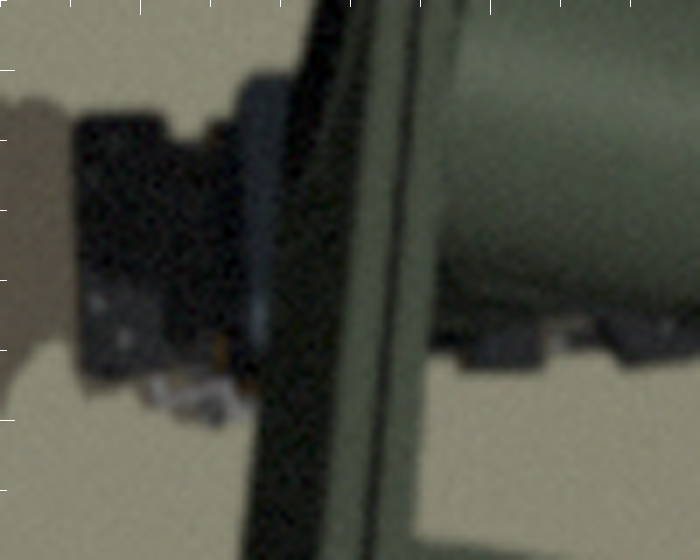

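Request:
drive_tool:
  series:
    - [1,[0,0,0],[0,0,-0.05]]
    - [1,[0,0,0],[0,0,-0.12]]
    - [1,[0,0,0],[0,0,-0.2]]
    - [1,[0,0,-0.1],[0,0,-0.3]]
    - [1,[0,0,-0.1],[0,0,-0.4]]

```text
time_s: 15.75
ee_pos: [527.6, -126.7, 119.5]
ee_rot: [-179.9, -0.1, -66.9]
force: [0.5, 1.1, 6.9]
gripper_width: 43.4
```

```bash
python3 - <<'E'
from h import *
from workcell import env
delta([527,-127,121],42.2)
f=env.grab_frame("wrist");np.save(f"pics/wrist14.npy",f,allow_pickle=True);crop(f,150,80,200,150,4,"w14")
E
```

```text
t 15.75 pos [ 527.6 -126.7  119.5] [-1.7986e+02 -6.0000e-02 -6.6900e+01] F [0.5 1.1 6.9] Tq [ 0.006  0.078 -0.069] w 43.4 q [-15.  20. 102.   0.  58.  52.]
shift [ 0.   0.7 -1.5] turn [-7.0000e-04 -3.1000e-03 -1.9041e+00]
```

View pics/w14.png

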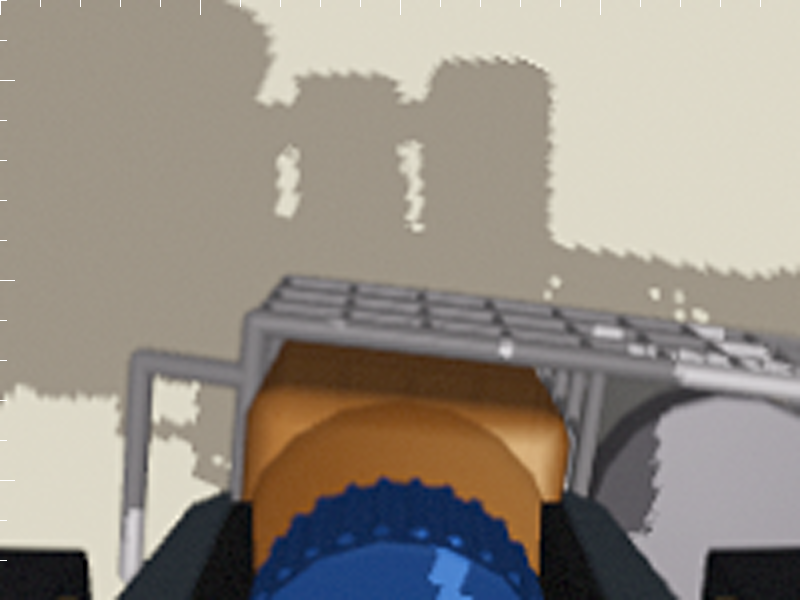

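```bash
cat >> h.py <<'E'
def angs(n,lines):
    f=load(n);o=[]
    for a,b,z in lines:
        W=lambda p:[150+p[0]/4-.4,80+p[1]/4-.4]
        p=atz(f,[W(a),W(b)],z,True)[:,:2];d=p[1]-p[0];o.append((np.degrees(np.arctan2(d[1],d[0]))%90).round(1))
    print(n,"yaw%90",o,"tool",np.round(f["orientation"][2],2))
E
python3 - <<'E'
from h import *
angs("wrist12",[((375,290),(590,435),69),((225,490),(370,295),69),((385,335),(560,445),100)])
angs("wrist13",[((195,390),(620,272),69),((250,413),(525,378),100)])
angs("wrist14",[((260,320),(660,368),69),((280,386),(540,413),100)])
for n,x,y,w,h in (("wrist13",200,155,90,50),("wrist14",205,155,90,50),("wrist12",205,140,90,60)):
    crop(load(n),x,y,w,h,8,n+"z")
E
```

```text
wrist12 yaw%90 [np.float64(18.9), np.float64(16.0), np.float64(20.5)] tool -37.13
wrist13 yaw%90 [np.float64(15.9), np.float64(7.6)] tool -89.79
wrist14 yaw%90 [np.float64(16.3), np.float64(17.0)] tool -66.93
```

View pics/wrist13z.png

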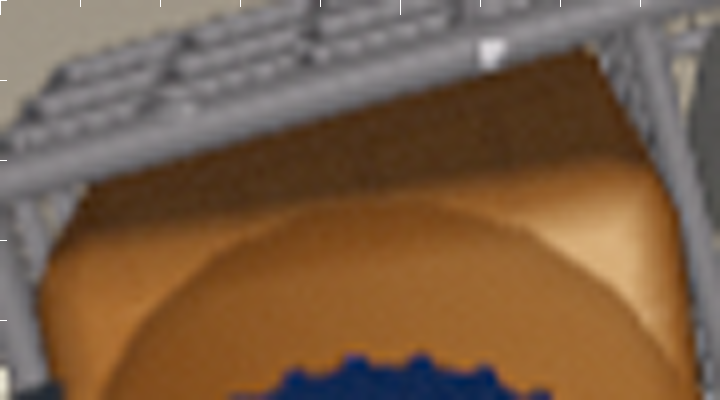

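View pics/wrist14z.png

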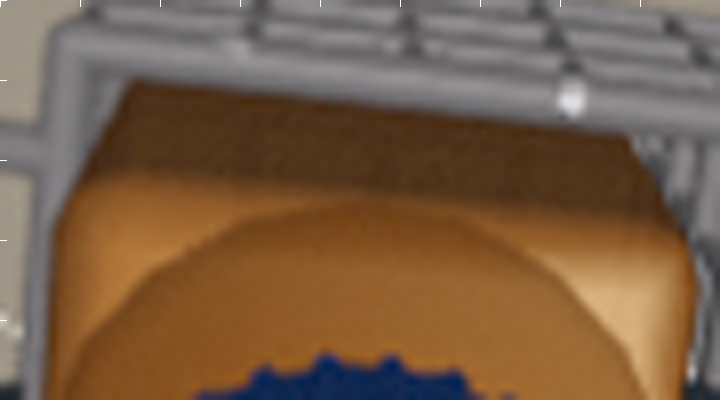

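Request:
drive_tool:
  series:
    - [1,[0,0,0],[0,0,-0.1]]
    - [1,[0,0,-0.1],[0,0,-0.2]]
    - [1,[0,0,-0.1],[0,0,-0.3]]
    - [1,[0,0,-0.2],[0,0,-0.4]]
    - [1,[0,0,-0.3],[0,0,-0.5]]

```text
time_s: 16.3
ee_pos: [527.4, -126.4, 119.8]
ee_rot: [-179.9, -0.1, -38.3]
force: [-0.0, 2.0, 7.0]
gripper_width: 43.2
```

Request:
drive_tool:
  series:
    - [1,[0,0,0],[0,0,-0.1]]
    - [1,[0,0,-0.1],[0,0,-0.2]]
    - [1,[0,0,-0.1],[0,0,-0.3]]
    - [1,[0,0,-0.2],[0,0,-0.4]]
    - [1,[0,0,-0.3],[0,0,-0.5]]

```text
time_s: 16.8
ee_pos: [527.1, -126.3, 120.1]
ee_rot: [-179.9, -0.1, -9.6]
force: [-1.2, 2.0, 7.9]
gripper_width: 43.4
```

```bash
python3 - <<'E'
from h import *
from workcell import env
delta([527,-127,121],42.2)
f=env.grab_frame("wrist");np.save(f"pics/wrist15.npy",f,allow_pickle=True);crop(f,150,80,200,150,4,"w15")
E
```

```text
t 16.8 pos [ 527.1 -126.3  120.1] [-1.7994e+02 -8.0000e-02 -9.6000e+00] F [-1.2  2.   7.9] Tq [ 0.188  0.182 -0.075] w 43.4 q [-15.  20. 102.   0.  58.  -5.]
shift [ 0.   0.7 -0.9] turn [-3.000e-04 -1.900e-03 -9.041e-01]
```

View pics/w15.png

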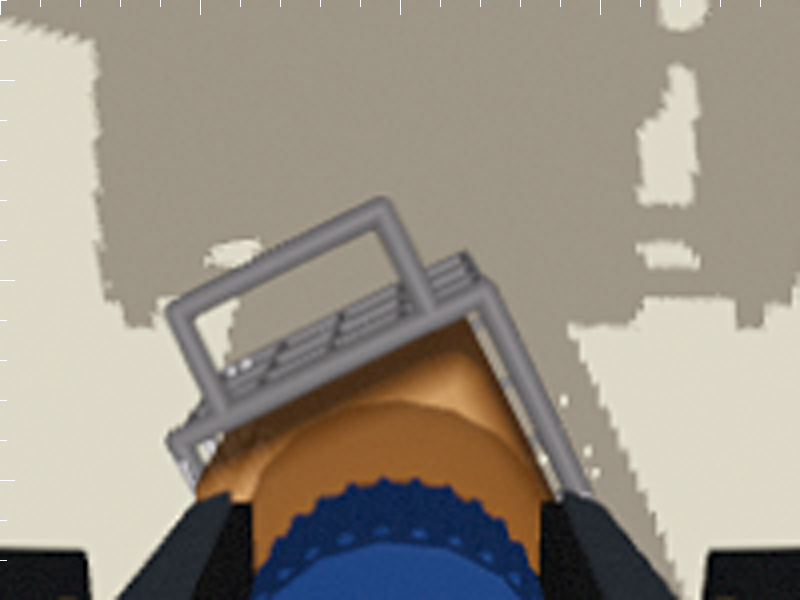

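```bash
python3 - <<'E'
from h import *
crop(load("wrist15"),195,150,95,60,8,"wrist15z")
E
```

```text
(no output)
```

View pics/wrist15z.png

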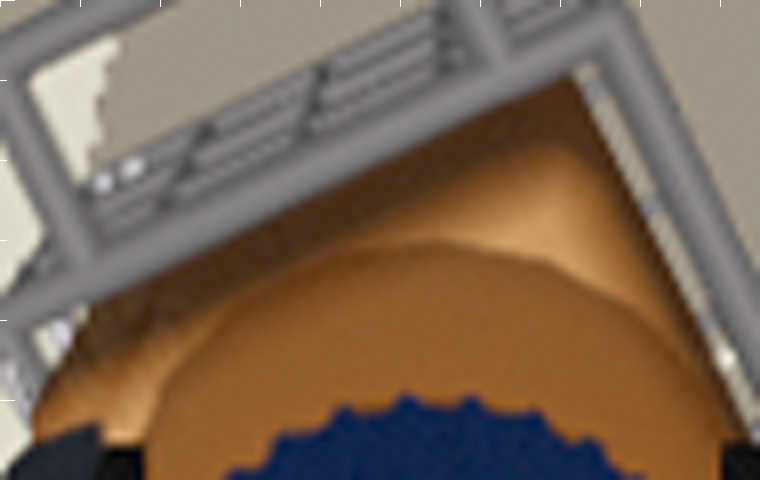

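View pics/wrist12z.png

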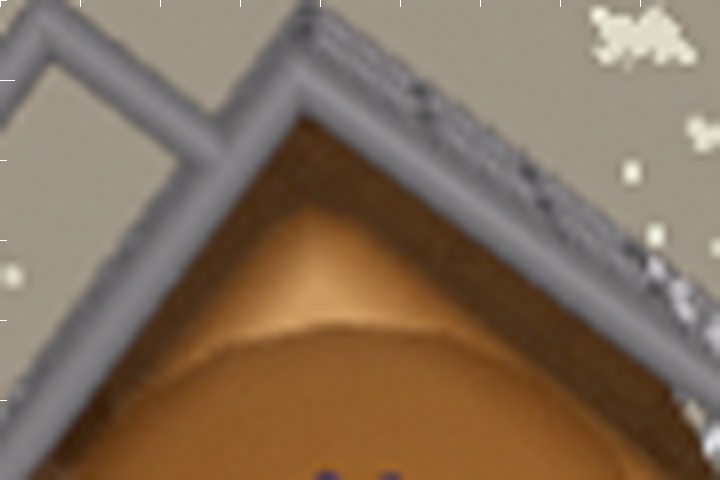

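Request:
drive_tool:
  series:
    - [1,[0,0,-0.1],[0,0,-0.08]]
    - [1,[0,0,-0.2],[0,0,-0.16]]
    - [1,[0,0,-0.3],[0,0,-0.24]]
    - [1,[0,0,-0.3],[0,0,-0.3]]
    - [1,[0,0,-0.4],[0,0,-0.35]]

```text
time_s: 17.35
ee_pos: [526.9, -126.3, 120.4]
ee_rot: [-180.0, -0.1, 10.3]
force: [-1.2, 1.0, 6.6]
gripper_width: 43.5
```

Request:
drive_tool:
  series:
    - [1,[0,0,0],[0,0,0]]
    - [1,[0,0,0],[0,0,0]]
    - [1,[0,0,0],[0,0,0]]
    - [1,[0,0,0],[0,0,0]]
    - [1,[0,0,0],[0,0,0]]

```text
time_s: 17.85
ee_pos: [526.9, -126.3, 120.4]
ee_rot: [-180.0, -0.1, 10.2]
force: [-0.5, 1.4, 7.7]
gripper_width: 43.2
```

```bash
python3 - <<'E'
from h import *
from workcell import env
delta([527,-127,121],42.2)
f=env.grab_frame("wrist");np.save(f"pics/wrist16.npy",f,allow_pickle=True);crop(f,195,140,95,70,8,"w16")
f=env.grab_frame("scene");crop(f,0,0,512,384,1,"x");cv2.imwrite("pics/s16.png",cv2.resize(f["image"][:,:,::-1],(768,576)))
crop(f,100,100,140,100,5,"s16c")
E
```

```text
t 17.85 pos [ 526.9 -126.3  120.4] [-1.7997e+02 -7.0000e-02  1.0240e+01] F [-0.5  1.4  7.7] Tq [0.225 0.159 0.078] w 43.2 q [-15.  20. 102.   0.  58. -25.]
shift [ 0.   0.7 -0.6] turn [-2.000e-04 -1.300e-03 -5.578e-01]
```

View pics/w16.png

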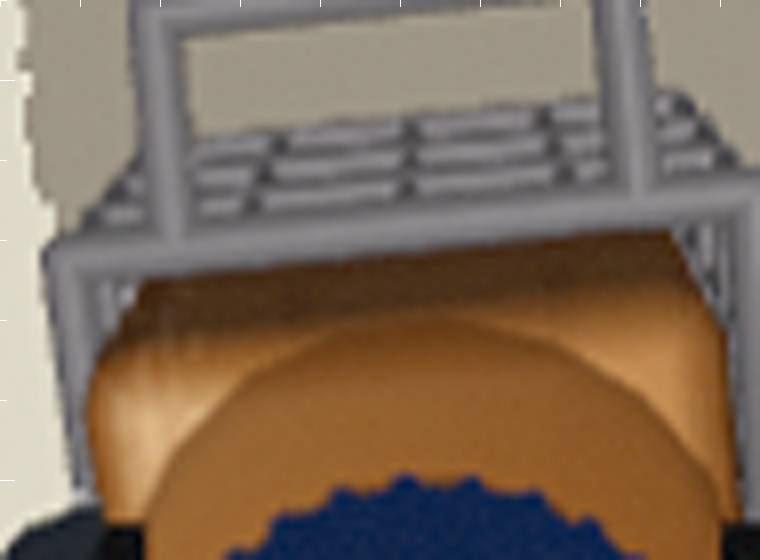

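View pics/s16.png

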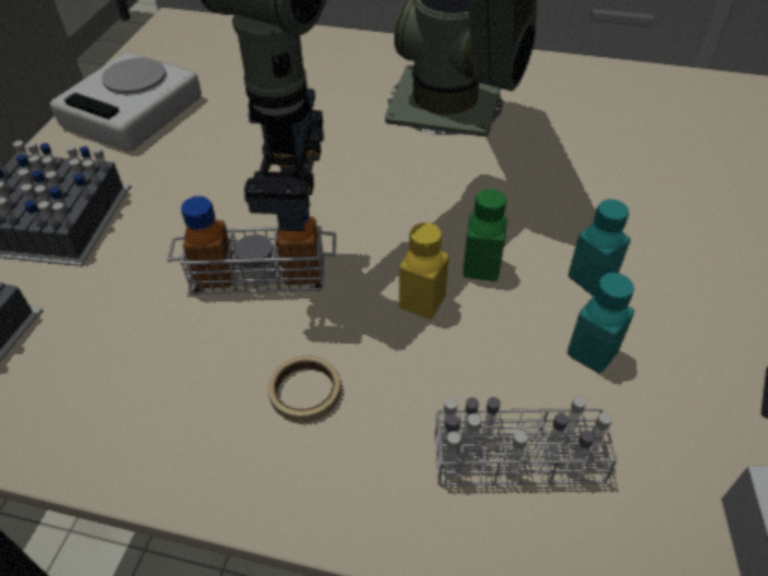

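View pics/s16c.png

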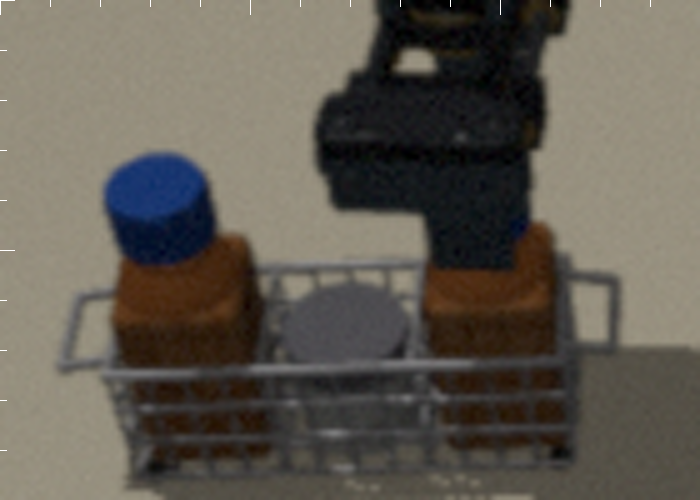

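The bottle is square with the basket (both edges at 5.6° in the picture), so the cap works out at about 100° of tool turn minus 9° of bottle turn, or 91° out. I'm handing in.

```bash
python3 -c "
from workcell import env
print(env.job_done());s=env.state();print(s['time_s'],s['ee_rot'],s['force'],s['gripper_width'])"
```

```text
the job is handed in; nothing more can be done
None
the job is handed in; nothing more can be done
```

The amber bottle now stands in the empty basket compartment with its cap backed off a quarter turn from the stop. The gripper is still holding the cap, and I handed the job in at about 18 s.

- **Loading:** I gripped the bottle by its cap and lifted it over the other bottles. I turned it square with the basket and lowered it with no side force, until the vertical force changed from -2.3 to +5.5 N on touching the floor.
- **Screwing in:** I turned the tool about 132° clockwise in all. The torque rose from about 0.08 to 1.28 N m at the stop.
- **Backing off:** I turned the tool 100° anticlockwise. At the stop the bottle had twisted about 9° clockwise against the basket walls, and it swung back square during the back-off. That puts the cap at about 91° from the stop.
- **Uncertainty:** The cap angle comes from the tool angle and the bottle edges seen by the wrist camera, good to 2–3°. It isn't measured directly, and any slip or springiness of the pads at the stop is not counted.
- **Last checks:** The grip is 43.2 mm wide and the reading shows +7.7 N, so the tool is pushing lightly down on the bottle. The other things look unmoved in the scene picture.
- **Disagreements:** The scene and wrist cameras differed by 2–4 mm and 1–2° on the basket and bottle, so I used a value between them. The torque readings have about 0.05 N m of noise, so they don't show the thread friction clearly; only the stop is unmistakable.

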